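# Move the hook-on tool tray to the other slotted board

## Robot

A 7-joint arm with a two-finger parallel gripper is mounted at the origin on the work surface. World frame = base frame: x ahead of the robot, y to its left, z up, the work surface at z = 0. Lengths are in m, angles in rad, forces in N, time in s.
With the tool pointing down it reaches from about 0.4 to 0.85 m from the base axis. Payload 10.4 kg.
Tool frame: the origin (TCP) lies on the centre line of the jaws, within the pads' length; the fingertips stand 22 mm ahead of it and the grasp point (between the pads) lies 3 mm ahead of it; z points along the fingers, y is the line along which they close (so a half turn about z gives the same grasp; the last joint's range is limited). The gripper opens to 87 mm and grips with 3 to 60 N. Pads are 19 mm wide; open, the fingers measure 117 mm over their backs; the gripper's body (75 mm by 190 mm) begins 51 mm behind the grasp point.
Start: joints at [-1.354, 0.332, -0.065, 1.46, 0.022, 1.35, -0.088], TCP at [0.148, 0.607, 0.245] pointing down, gripper open.
Joint ranges: [-2.6, 2.6], [-0.5, 2.12], [-1.47, 1.34], [0.16, 2.42], [-1.27, 4.41], [0.06, 2.06], [-2.6, 2.6]. Speed limits (rad/s): [2.22, 2.22, 2.79, 2.79, 3.14, 3.14, 3.14].

## Interface

Orientations are given as a unit quaternion [x, y, z, w].
In Python, from bench import r gives the robot as it stands.
- The arm moves only by the shell command python3 jog.py 'ROWS' [FORCE]. ROWS is a JSON list of rows, 1 to 12 of them, each of 5 numbers: dx, dy, dz in m, then a turn about the tool's z in rad, then the finger opening in m; each row is the pose to reach, as a shift and turn from the pose commanded when the command began, along the tool's axes at that moment; what a row does not reach only later rows make up. A row lasts 1/10 s, in which the tool goes at most 0.05 m and 0.15 rad, less where a joint would pass 70% of its speed; a pose out of reach is approached as far as the arm can. The fingers move at their own pace and stop on an object; FORCE is the grip in N (left out, the last holds). Time passes only in rows, so rows that do not move let the fingers close. It prints the time, the measured TCP pose, the force, the opening and the grip force at its end.
- r.read_state(): the state, without advancing time (a new reading comes with each control period).
- r.camera(name): name is "side" or "top" or "wrist"; returns a dict with "img" (420x560x3 uint8, red, green, blue), "fx", "fy", "cx", "cy" (pixels), "pose" (4x4, takes a point from camera to world coordinates). Camera axes: x right, y down, z forward; pixel columns grow to the right and rows downward; lengths in m; the calibration is good to about 2 mm. A picture is of the moment at which its call begins. There is no depth.
- r.close_job(): hands the job in; it is judged then, once.
The state is a dict: "time": time; "joint_positions": joint angles; "joint_vel": joint speeds; "joint_torque": joint torques, N m; "ee_pos": TCP position; "eef_rot": TCP orientation; "ft_force": force on the tool from outside, world axes, zero at the start; "torque": the same for the moment, N m; "width": finger opening in m; "grip_force": force on a finger pad.
Only numpy, scipy, OpenCV 4.12 (cv2) and the standard library are available. Lean on these libraries where they do the work, as an engineer would, in place of code of your own. Each camera call takes 0.05 s, during which the arm holds its last target. There are 200 camera calls.

## Task

Take the grey tool tray off the slotted steel board it hangs on by lifting it and tipping its front up so that its tabs clear the slot, and hang it by both tabs in the slots of the other, empty board. Then press it firmly down, close to the board, until it has pushed the stiff black blocks in the slots right down and sits fully home; let go, and leave the shoe last, the polish tin and the glue bottle where they stand.

Things in the scene. Friction and masses are not known exactly. Their poses are not given: they have to be found in the camera images.
- rack_tray: Grey steel tool tray, about 0.4 kg, 130 x 90 mm, hung on board_a by two tabs. Axes: x back into its board, y sideways, z up. Origin: middle of its back face, level with the underside of the tab necks. In mm: back z -55..6; floor x -130..0 at z -55; side and front walls up to z -25; web 8 wide under the grip; ledge on top at the back. Hanging free it sags about 3 degrees front down.
- tray_grip (a point): Centre of the tray's wooden grip: a block 56 long (x), 20 wide (y), 32 high (z), flat sides, top 16 mm above this point, standing clear above the tray walls. At tray x -73, y 0, z 14 mm. Axes as the tray.
- tray_ledge (a point): Point to press on, on the tray's flat steel top ledge (tray x -30..0, y -45..45, top at z 6 mm): 17 mm in front of the back face, y 0. Pressing down here seats the tray; pressing far out on the grip tends to jam it. Axes as the tray.
- board_a_slots (a point): Board on which the tray starts: the point midway between its two slots, on its front face, level with the slots' bottom edges. x into the board, y sideways, z up. Fixed upright steel plate 4 mm thick (x 0..4), 140 wide, from 102 mm below this point (wooden foot) to 75 mm above; posts behind its side edges. Slots go right through: y 15..37 and -37..-15, z 0..44 mm.
- board_b_slots (a point): The same point and axes on the empty board, of the same sizes. In its slots stands a pair of joined black blocks up to 6 mm high (see shoe_b), leaving about 38 mm of the slot open.
- shoe_b (a joint): The black blocks, one in each slot of board_b, 20 mm wide, in the thickness of the plate. They slide down together: 0 = up (tops 6 mm above the slots' bottom edges), 0.006 m = fully down, level with those edges. Stiff: they stay where left and take about 18 N in all to move, more than the tray's weight.
- shoe_last: Wooden shoe last lying between the boards, about 150 mm long, 55 wide, 65 high; origin under its middle. Leave alone.
- polish_tin: Round steel tin, 72 mm across, 42 high, on the table in front of the boards; origin centre of its underside. Leave alone.
- glue_bottle: White glue bottle, 52 mm across, 150 high, standing behind the boards; origin centre of its underside. Leave alone.
- tab_left (a point): Underside of the neck of the +y tab where it leaves the back face (tray x 0, y 26, z 0 mm). The other tab is at y -26. Each tab is 14 mm wide: a neck x 0..10, z 0..6, ending in an upright tongue x 10..16, z -5..60. In place, the tongue is behind the board: it reaches above the slot's top edge and its 5 mm tooth below the bottom edge, so it cannot be pulled straight out.
- tab_right (a point): The same on the -y tab. Way out, as (x, z in mm of the tray's origin in the slots frame, front-up tilt in degrees), 2 mm free all round; in is the reverse: (-3,10,0) (-4,14,2.5) (-6,16,7.5) (-8,18,12.5) (-10,20,17.5) (-12,21,25) (-15,22,30) (-19,14,30) (-24,7,30) (-28,-1,30) (-31,-6,30) (-55,-7,30).

How it is judged:
On the way, in this order (a step that is already met when the one before it is completed fails the run):
1. the tray is off the first board, well clear of it (distance between rack_tray and board_a_slots above 0.1 m), for 0.1 s.
2. the tray hangs by its tabs in the slots of the other board (x of rack_tray in the frame of board_b_slots between -0.014 and 0.003 m and y of rack_tray in the frame of board_b_slots between -0.012 and 0.012 m and z of rack_tray in the frame of board_b_slots between -0.004 and 0.02 m and angle between rack_tray's own z axis and vertical below 0.2 rad), for 0.1 s.
At the end, for the whole second after the job is handed in: The blocks of board_b are at least 5 mm down; the tray hangs with its necks -4 to 2 mm from the slots' bottom edges, its back at most 12 mm off the board, within 12 mm of the middle, upright and square within 0.12 rad, let go and at rest (value of joint shoe_b above 0.005 m and x of rack_tray in the frame of board_b_slots between -0.012 and 0.003 m and y of rack_tray in the frame of board_b_slots between -0.012 and 0.012 m and z of rack_tray in the frame of board_b_slots between -0.004 and 0.002 m and angle between rack_tray's own z axis and vertical below 0.12 rad and angle between the y axis of rack_tray and the y axis of board_b_slots, either way round below 0.12 rad and linear speed of rack_tray below 0.02 m/s); the robot touches nothing.
It fails at once if the shoe last, the polish tin or the glue bottle is moved more than 30 mm (distance of any of shoe_last, polish_tin, glue_bottle from where it was at the start of the episode above 0.03 m).
It also fails if it takes over 61 s, if anything falls off the work surface, if the arm or the gripper's body presses on something with over 40 N, if the wrist force passes 120 N, or if a joint passes its speed limit or range.

## Working session

There is one attempt and no reset: what is moved stays moved. The work goes in short steps, Python scripts to look and compute and a shell command to move; the robot and the scene stay as the last step left them, time stands still between calls to the robot, and variables do not carry over. Pictures are saved under pics/ and viewed, at most 10 in all, crops included, and the job is handed in when it is done.

```bash
ls; mkdir -p pics; python3 - <<'E'
from bench import r
import cv2,numpy as np
for n in("side","top"):
    c=r.camera(n); cv2.imwrite(f"pics/{n}0.png",c["img"][:,:,::-1]); print(n,c["fx"],c["fy"],c["cx"],c["cy"],np.round(c["pose"],4).tolist())
s=r.read_state(); print(s)
E
```

```text
bench.py
jog.py
pics
side 453.553934914182 453.553934914182 271.08537120075954 211.03641253474174 [[0.8278, -0.4411, 0.3468, 0.308], [-0.561, -0.6591, 0.5008, -0.4397], [0.0077, -0.6091, -0.7931, 0.7708], [0.0, 0.0, 0.0, 1.0]]
top 477.3942174154471 477.3942174154471 274.7328366822196 204.52493360164647 [[0.0065, -0.9983, 0.0586, 0.5396], [-1.0, -0.0063, 0.0032, 0.0006], [-0.0029, -0.0586, -0.9983, 0.9059], [0.0, 0.0, 0.0, 1.0]]
{'time': 0.1, 'joint_positions': array([-1.3536202 ,  0.3327974 , -0.06468738,  1.46088153,  0.02162157,
        1.34992214, -0.08850484]), 'joint_vel': array([ 7.31079892e-04, -7.48303009e-04,  1.84504382e-03, -4.76588635e-03,
       -1.29379687e-03, -2.16554259e-04,  7.87745772e-05]), 'joint_torque': array([ 1.33861897e-03, -6.24546504e+01,  2.46195652e-02, -3.90722072e+01,
       -6.13284018e-02,  3.65542341e-02,  2.48199865e-05]), 'ee_pos': array([0.1483659 , 0.60678848, 0.24382895]), 'eef_rot': array([ 1.19597229e-01,  9.92822276e-01, -6.55266625e-04, -3.53034439e-05]), 'ft_force': array([-0.10120171, -0.43786058,  0.02862786]), 'torque': array([-0.0182354 ,  0.00639136, -0.00377534]), 'grip_force': 0.0, 'width': 0.08665527188793924}
```
View pics/side0.png

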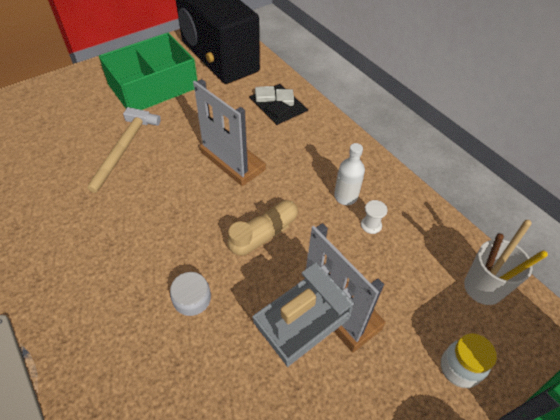

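View pics/top0.png

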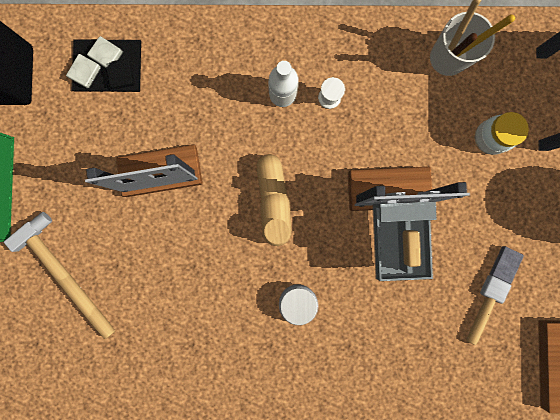

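The side view shows the tray on board A (side px ~(345,280), on the robot's right). Empty board B is at ~(222,130), the last lies between them, the tin is at (190,294) and the bottle at (348,178). The top view shows A's plate at ~(412,195) and B's at ~(140,178), both facing the robot. Next I'll zoom in to get the corners.

```bash
python3 - <<'E'
import cv2,numpy as np
S=cv2.imread("pics/side0.png");T=cv2.imread("pics/top0.png")
def cr(I,x,y,w,h,k):
    o=cv2.resize(I[y:y+h,x:x+w],None,fx=k,fy=k,interpolation=cv2.INTER_CUBIC)
    for i in range(0,w,10): cv2.putText(o,str(x+i) if i%20==0 else "|",(i*k,8),0,.3,(0,0,255),1); 
    for j in range(10,h,10): cv2.putText(o,str(y+j),(0,j*k+3),0,.3,(0,0,255),1)
    return o
def st(a,b):
    h=max(a.shape[0],b.shape[0]);f=lambda i:cv2.copyMakeBorder(i,0,h-i.shape[0],0,0,0)
    return np.hstack([f(a),f(b)])
cv2.imwrite("pics/m1.png",st(cr(S,185,75,90,115,5),cr(T,350,180,125,110,2))[:600,:800])
cv2.imwrite("pics/m2.png",st(cr(S,245,220,150,145,4),np.zeros((10,10,3),np.uint8))[:600,:800])
cv2.imwrite("pics/m3.png",np.vstack([cr(T,80,140,130,60,6)[:360,:780],cv2.resize(cr(T,350,175,125,40,6),(750,240))[:, :750] if 0 else np.pad(cr(T,350,175,125,40,6),((0,0),(0,30),(0,0)))]))
E
```

View pics/m1.png

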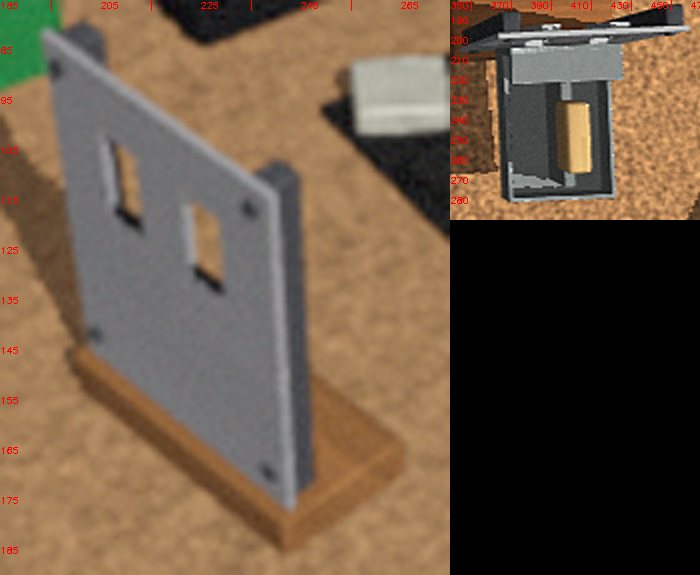

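View pics/m2.png

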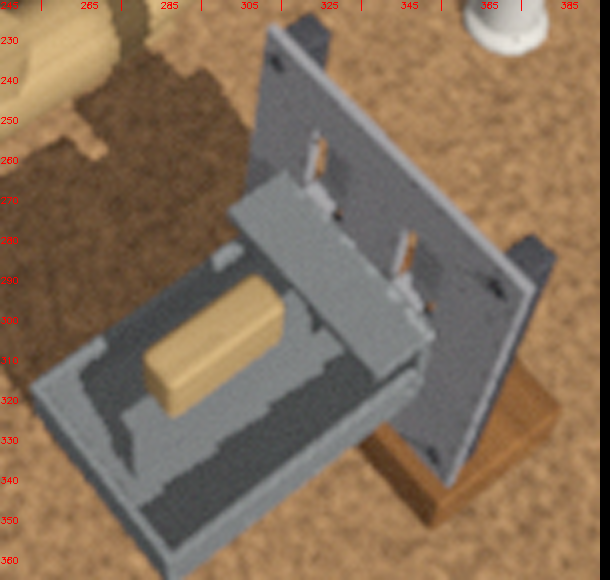

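View pics/m3.png

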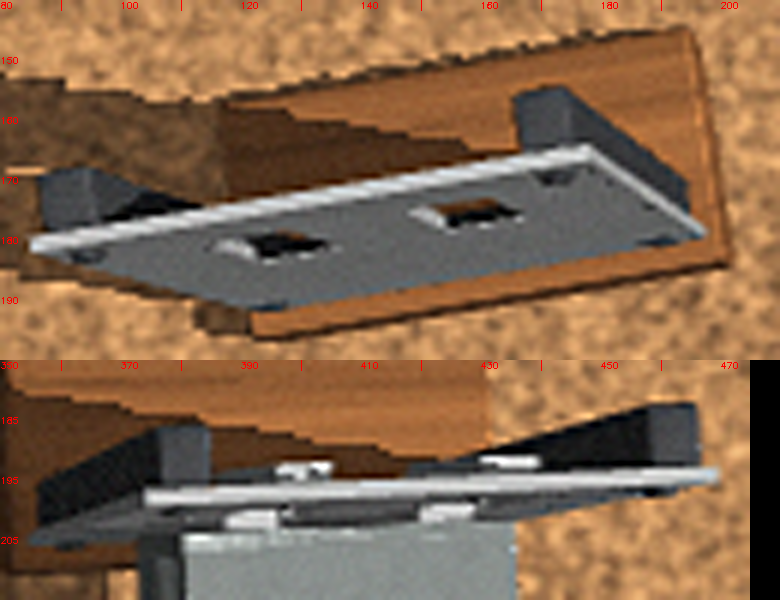

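Zooms: B's front-top corners are at side (193.8,82.4) and (239,114.2), top (85.3,181.8) and (178,166.9). A's are at side (312,228) and (376.2,293.2), top (374.3,198.8) and (469.7,195). The wooden grip is clearly visible.

```bash
cat > h.py <<'E'
import numpy as np,cv2
K={"side":(453.553934914182,271.08537120075954,211.03641253474174,np.array([[0.8278,-0.4411,0.3468,0.308],[-0.561,-0.6591,0.5008,-0.4397],[0.0077,-0.6091,-0.7931,0.7708]])),
"top":(477.3942174154471,274.7328366822196,204.52493360164647,np.array([[0.0065,-0.9983,0.0586,0.5396],[-1.0,-0.0063,0.0032,0.0006],[-0.0029,-0.0586,-0.9983,0.9059]]))}
def ray(n,uv):
    f,cx,cy,P=K[n]; d=P[:,:3]@np.array([(uv[0]-cx)/f,(uv[1]-cy)/f,1]); return P[:,3],d/np.linalg.norm(d)
def plane(n,uv,z): o,d=ray(n,uv); return o+d*(z-o[2])/d[2]
def tri(rs):
    A=sum(np.eye(3)-np.outer(d,d) for o,d in rs); b=sum((np.eye(3)-np.outer(d,d))@o for o,d in rs)
    p=np.linalg.solve(A,b); return p,[np.linalg.norm(np.cross(p-o,d)) for o,d in rs][0]*2
E
python3 - <<'E'
from h import *
import cv2
np.set_printoptions(precision=4,suppress=True)
for nm,q in {"BL":((193.8,82.4),(85.3,181.8)),"BR":((239,114.2),(178,166.9)),"BbL":((202,144.4),(123.7,191.3)),"BbR":((243.2,175.6),(197.5,179.2)),"AL":((312,228),(374.3,198.8)),"AR":((376.2,293.2),(469.7,195))}.items():
    print(nm,*tri([ray("side",q[0]),ray("top",q[1])]))
# grip top: wood colour blob inside tray, top view
for n,(x0,y0,x1,y1) in {"top":(385,222,432,274),"side":(275,285,325,330)}.items():
    I=cv2.imread(f"pics/{n}0.png");H=cv2.cvtColor(I,cv2.COLOR_BGR2HSV)
    m=np.zeros(I.shape[:2],np.uint8); m[y0:y1,x0:x1]=cv2.inRange(H,(10,70,120),(30,255,255))[y0:y1,x0:x1]
    c=max(cv2.findContours(m,0,2)[0],key=cv2.contourArea); print(n,cv2.minAreaRect(c),cv2.boundingRect(c))
E
```

```text
BL [0.6142 0.2867 0.1946] 0.0011497770510147313
BR [0.6368 0.1471 0.1994] 0.0010905869010976686
BbL [0.6128 0.2852 0.022 ] 0.003394559477752929
BbR [0.6377 0.1467 0.0255] 0.0007539390765342721
AL [ 0.59   -0.1437  0.2036] 0.0004731043221617471
AR [ 0.5958 -0.2827  0.2065] 0.0015293508544690594
top ((414.2226257324219, 248.51028442382812), (35.08705520629883, 11.584650039672852), 87.87889862060547) (408, 231, 13, 36)
side ((298.4317626953125, 305.5502624511719), (17.668855667114258, 39.53247833251953), 53.61564636230469) (281, 289, 35, 35)
```

```bash
cat >> h.py <<'E'
from scipy.spatial.transform import Rotation as Ro
A=dict(p=np.array([.593,-.2132,.126]),yaw=np.radians(2.4)); B=dict(p=np.array([.6255,.2169,.126]),yaw=np.radians(9.2))
def w(bd,x,y,z): c,s=np.cos(bd["yaw"]),np.sin(bd["yaw"]); return bd["p"]+np.array([c*x-s*y,s*x+c*y,z])
def go(s,p,yaw):
    "shift in tool axes and turn that puts TCP at p, tool y along board y"
    R=Ro.from_quat(s["eef_rot"]).as_matrix(); cur=np.arctan2(-R[0,1],R[1,1])
    t=(yaw-cur+np.pi/2)%np.pi-np.pi/2
    return np.round(R.T@(np.array(p)-s["ee_pos"]),4),round(-t,3)
def piv(x,z,th,px=-73,pz=14):
    t=np.radians(th); return x+px*np.cos(t)+pz*np.sin(t), z-px*np.sin(t)+pz*np.cos(t)
E
python3 - <<'E'
from h import *; from bench import r
print("grip ray top", plane("top",(413.5,249),.150), plane("side",(300,302),.150))
for n,a,b in(("A",(374.3,198.8),(469.7,195)),("B",(85.3,181.8),(178,166.9))):
    for z in(.198,.201,.204):
        p,q=plane("top",a,z),plane("top",b,z); d=p-q; print(n,z,(p+q)/2,np.linalg.norm(d),np.degrees(np.arctan2(-d[0],d[1])))
p=w(A,-75,0,14)if 0 else w(A,-.076,0,.135); print(p, go(r.read_state(),p,A["yaw"]))
E
```

```text
grip ray top [ 0.51513498 -0.21614942  0.15      ] [ 0.51913043 -0.21381539  0.15      ]
A 0.198 [ 0.59388406 -0.21581021  0.198     ] 0.14180113968494257 2.647515809023599
A 0.201 [ 0.59365401 -0.21489309  0.201     ] 0.14120020252001134 2.647515809023606
A 0.204 [ 0.59342396 -0.21397596  0.204     ] 0.1405992653550801 2.647515809023613
B 0.198 [0.62491496 0.21662788 0.198     ] 0.13985031386406388 9.550624438120991
B 0.201 [0.6245534  0.21571238 0.201     ] 0.13925764407794697 9.55062443812103
B 0.204 [0.62419185 0.21479688 0.204     ] 0.13866497429183 9.550624438121025
[ 0.51706666 -0.21638255  0.261     ] (array([-0.5536, -0.7121, -0.0162]), np.float64(-0.282))
```

```bash
python3 jog.py '[[-0.27,-0.35,-0.02,-0.14,0.087],[-0.27,-0.35,-0.02,-0.14,0.087],[-0.27,-0.35,-0.02,-0.14,0.087],[-0.27,-0.35,-0.02,-0.14,0.087],[-0.55,-0.71,-0.02,-0.282,0.087],[-0.55,-0.71,-0.02,-0.282,0.087],[-0.55,-0.71,-0.02,-0.282,0.087],[-0.55,-0.71,-0.02,-0.282,0.087],[-0.55,-0.71,-0.02,-0.282,0.087],[-0.55,-0.71,-0.02,-0.282,0.087],[-0.55,-0.71,-0.02,-0.282,0.087],[-0.55,-0.71,-0.02,-0.282,0.087]]' 40
python3 - <<'E'
from h import *; from bench import r
p=w(A,-.076,0,.135); print(p, go(r.read_state(),p,A["yaw"]))
E
```

```text
time: 1.3
ee_pos: [0.3924, 0.0576, 0.2598]
eef_rot: [-0.021, 1.0, 0.0, 0.0]
ft_force: [0.6, 1.3, -0.5]
width: 0.087
grip_force: 0.0
[ 0.51706666 -0.21638255  0.261     ] (array([-0.1129, -0.279 , -0.0014]), np.float64(0.0))
```

```bash
python3 jog.py '[[-0.113,-0.279,0,0,0.087],[-0.113,-0.279,0,0,0.087],[-0.113,-0.279,0,0,0.087],[-0.113,-0.279,0,0,0.087],[-0.113,-0.279,0,0,0.087],[-0.113,-0.279,0,0,0.087],[-0.113,-0.279,0,0,0.087],[-0.113,-0.279,0,0,0.087],[-0.113,-0.279,0,0,0.087]]'
python3 - <<'E'
from h import *; from bench import r
c=r.camera("wrist"); cv2.imwrite("pics/w1.png",c["img"][:,:,::-1]); print(c["fx"],c["cx"],c["cy"],np.round(c["pose"],4).tolist())
I=c["img"][:,:,::-1].copy();H=cv2.cvtColor(I,cv2.COLOR_BGR2HSV)
m=cv2.inRange(H,(12,60,150),(28,255,255)); m=cv2.morphologyEx(m,2,np.ones((5,5)))
P=c["pose"]
for k in sorted(cv2.findContours(m,0,2)[0],key=cv2.contourArea)[-3:]:
    b=cv2.minAreaRect(k); u=b[0]; d=P[:3,:3]@[(u[0]-c["cx"])/c["fx"],(u[1]-c["cy"])/c["fy"],1]; print(b,P[:3,3]+d*(.151-P[2,3])/d[2])
E
```

```text
time: 2.2
ee_pos: [0.5167, -0.2133, 0.2597]
eef_rot: [-0.021, 1.0, 0.001, -0.0]
ft_force: [1.2, 1.1, -0.4]
width: 0.0874
grip_force: 0.0
312.15719730982096 269.7836073361886 207.80358832366485 [[-0.0431, 0.9554, 0.2923, 0.4352], [0.9991, 0.0412, 0.0127, -0.2175], [0.0001, 0.2925, -0.9563, 0.4002], [0.0, 0.0, 0.0, 1.0]]
((271.9824523925781, 348.93804931640625), (19.61542510986328, 120.47244262695312), 88.21009063720703) [ 0.65415085 -0.20588291  0.151     ]
((266.5, 210.49996948242188), (22.999996185302734, 68.99998474121094), 0.0) [ 0.51384339 -0.21682389  0.151     ]
((279.5, 143.0), (286.0, 559.0), 90.0) [ 0.45788387 -0.20885292  0.151     ]
```

View pics/w1.png

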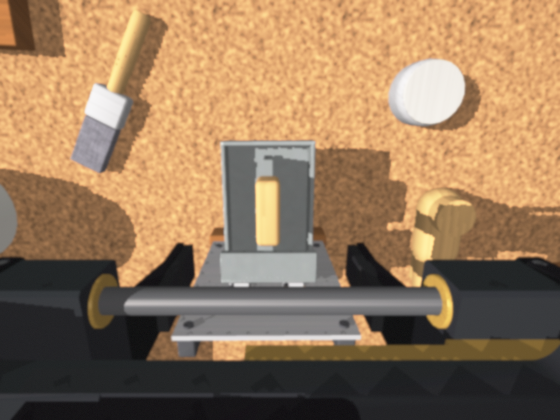

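The wrist view shows the grip at (266,210), aligned with the board. Ray-casting puts it at about (0.516, -0.216), so I'll descend and grip.

```bash
python3 jog.py '[[0,0,0.04,0,0.087],[0,0,0.08,0,0.087],[0,0,0.1,0,0.087],[0,0,0.12,0,0.087],[0,0,0.12,0,0.087]]'
python3 - <<'E'
from h import *; from bench import r
print(go(r.read_state(),[.5165,-.216,.139],A["yaw"]))
E
```

```text
time: 2.75
ee_pos: [0.516, -0.2118, 0.1384]
eef_rot: [-0.022, 1.0, 0.001, -0.001]
ft_force: [-0.2, -0.1, 0.6]
width: 0.0874
grip_force: 0.0
(array([-0.0003, -0.0042, -0.0006]), np.float64(0.003))
```

```bash
python3 jog.py '[[0,-0.004,0,0,0.087],[0,-0.004,0,0,0.04],[0,-0.004,0,0,0.01],[0,-0.004,0,0,0.01],[0,-0.004,0,0,0.01],[0,-0.004,0,0,0.01]]' 30

```

```text
time: 3.35
ee_pos: [0.5172, -0.2182, 0.14]
eef_rot: [-0.021, 1.0, 0.0, 0.0]
ft_force: [1.2, 0.4, 0.0]
width: 0.0547
grip_force: 0.0
```

```bash
python3 jog.py '[[0,0.002,0,0,0.01],[0,0.002,0,0,0.01],[0,0.002,0,0,0.01],[0,0.002,0,0,0.01],[0,0.002,0,0,0.01],[0,0.002,0,0,0.01]]' 30

```

```text
time: 3.95
ee_pos: [0.517, -0.216, 0.1397]
eef_rot: [-0.021, 1.0, 0.0, -0.0]
ft_force: [0.1, 1.2, 0.5]
width: 0.0196
grip_force: 29.9
```

```bash
python3 jog.py '[[0,0,-0.006,0,0.01],[0,0,-0.012,0,0.01],[0,0,-0.014,0,0.01],[0,0,-0.014,0,0.01]]' 30
python3 jog.py '[[0,0,0,0,0.01],[0,0,0,0,0.01],[0,0,0,0,0.01],[0,0,-0.004,0,0.01],[0,0,-0.008,0,0.01],[0,0,-0.012,0,0.01],[0,0,-0.016,0,0.01]]' 6
python3 - <<'E'
from bench import r; import cv2
c=r.camera("side"); cv2.imwrite("pics/s2.png",cv2.resize(c["img"][200:380,230:410,::-1],None,fx=3,fy=3,interpolation=2))
E
```

```text
time: 4.35
ee_pos: [0.5171, -0.2164, 0.1542]
eef_rot: [-0.021, 1.0, 0.0, 0.0]
ft_force: [-0.3, 0.3, -4.1]
width: 0.0198
grip_force: 29.9
time: 5.05
ee_pos: [0.5171, -0.2163, 0.1703]
eef_rot: [-0.021, 1.0, -0.0, 0.0]
ft_force: [-0.7, 0.3, -5.3]
width: 0.0199
grip_force: 6.0
```

View pics/s2.png

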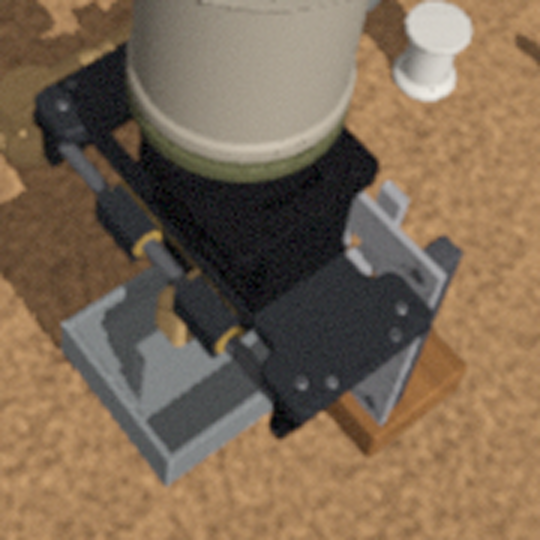

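Side view: the tray is partly hidden by the hand, with its front corner visible at side px (287,352). I'll get the tilt by casting that corner onto the tray's side plane.

```bash
cat >> h.py <<'E'
def sidept(bd,uv,y,n="side"):
    "board x,z of pixel lying in plane board-y=y"
    o,d=ray(n,uv); c,s=np.cos(bd["yaw"]),np.sin(bd["yaw"]); R=np.array([[c,s,0],[-s,c,0],[0,0,1]])
    o,d=R@(o-bd["p"]),R@d; q=o+d*(y-o[1])/d[1]; return q*1000
def tilt(bd,tcp,q,loc=(-130,-25),pz=14):
    c,s=np.cos(bd["yaw"]),np.sin(bd["yaw"]); v=tcp-bd["p"]; px,pz_=(c*v[0]+s*v[1])*1000,(v[2]-.003)*1000
    a=np.arctan2(q[2]-pz_,-(q[0]-px)); b=np.arctan2(loc[1]-pz,-(loc[0]+73)); th=np.degrees(a-b)
    o=piv(0,0,th); return "tilt %.1f origin x %.1f z %.1f len %.1f"%(th,px-o[0],pz_-o[1],np.hypot(q[2]-pz_,q[0]-px)-np.hypot(57,39))
E
python3 - <<'E'
from h import *
t=np.array([.5171,-.2163,.1703])
for uv,y,l in(((287.3,351.7),-.045,(-130,-25)),((286.7,361),-.045,(-130,-55)),((250.7,309),.045,(-130,-25))):
    q=sidept(A,uv,y); print(q,tilt(A,t,q,l))
# reference: before, at hang
t=np.array([.517,-.216,.1397])
for uv,y in(((287.5,357),-.045),((253,316),.045)): q=sidept(A,uv,y); print(q,tilt(A,t,q))
E
```

```text
[-134.48262858  -45.           19.85212747] tilt 14.3 origin x -8.7 z 9.8 len -6.7
[-133.83465158  -45.          -18.87869308] tilt 4.3 origin x -4.2 z 21.8 len 14.4
[-134.74045691   45.            3.90252993] tilt 1.9 origin x -3.5 z 24.9 len 0.6
[-133.05057501  -45.           -3.54211355] tilt 20.4 origin x -12.5 z -27.8 len -10.3
[-131.31204281   45.          -25.68246353] tilt 1.0 origin x -3.3 z -4.6 len -2.9
```

```bash
cat > look.py <<'E'
import sys; from h import *; from bench import r
bd=A if sys.argv[1]=="A" else B
s=r.read_state(); print(s["ee_pos"],s["width"],np.round(s["torque"],3),np.round(s["ft_force"],1))
E
python3 look.py A; python3 jog.py '[[0,0,0,0,0.01],[0,0,0,0,0.01],[0,0,0,0,0.01]]' 4; python3 look.py A;  python3 jog.py '[[0,0,0,0,0.01],[0,0,0,0,0.01]]' 3;python3 look.py A
python3 - <<'E'
from bench import r; import cv2
c=r.camera("side"); cv2.imwrite("pics/s3.png",cv2.resize(c["img"][200:380,230:410,::-1],None,fx=3,fy=3,interpolation=2))
E
```

```text
[ 0.51736408 -0.21649843  0.17093429] 0.02003762324514366 [0.002 0.04  0.026] [ 0.4 -0.4 -2.5]
time: 5.4
ee_pos: [0.5171, -0.2162, 0.1698]
eef_rot: [-0.021, 1.0, 0.0, 0.0]
ft_force: [0.1, -0.5, -2.8]
width: 0.0197
grip_force: 4.0
[ 0.5170684  -0.21623545  0.16979428] 0.019678571572182467 [ 0.025 -0.051  0.003] [ 0.1 -0.5 -2.8]
time: 5.6
ee_pos: [0.517, -0.2162, 0.1698]
eef_rot: [-0.021, 1.0, 0.0, -0.0]
ft_force: [1.1, 0.2, -2.9]
width: 0.0203
grip_force: 3.0
[ 0.51703714 -0.2162245   0.16977607] 0.02025898492087204 [-0.008 -0.145  0.004] [ 1.1  0.2 -2.9]
```

View pics/s3.png

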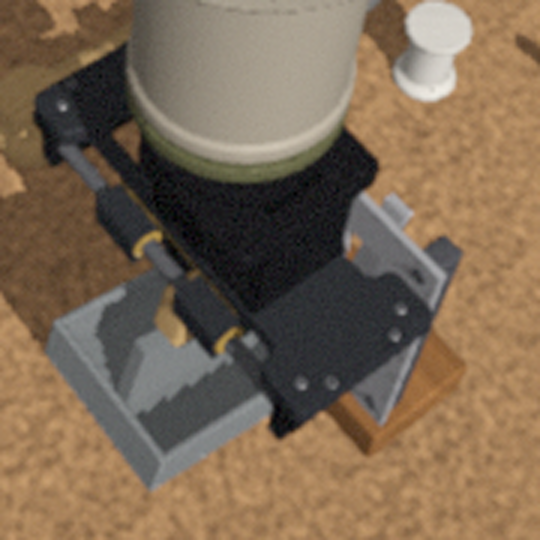

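Side view: the front has risen and swung out, with its front-left top corner now at side (245.7,308.3). The grip pivots at 3 N without slipping, so I'll keep lifting.

```bash
python3 -c "
from h import *
print(tilt(A,np.array([.517,-.2162,.1698]),sidept(A,(245.7,308.3),.045)))"
python3 jog.py '[[0,0,-0.003,0,0.01],[0,0,-0.006,0,0.01],[0,0,-0.01,0,0.01],[0,0,-0.014,0,0.01],[0,0,-0.014,0,0.01]]' 3.5; python3 look.py A
python3 - <<'E'
from bench import r; import cv2
c=r.camera("side"); cv2.imwrite("pics/s4.png",cv2.resize(c["img"][200:380,230:410,::-1],None,fx=3,fy=3,interpolation=2))
E
```

```text
tilt 15.0 origin x -9.2 z 8.3 len 2.3
time: 6.15
ee_pos: [0.5173, -0.2164, 0.1845]
eef_rot: [-0.021, 1.0, -0.0, 0.0]
ft_force: [-0.2, -0.7, -1.8]
width: 0.0201
grip_force: 3.5
[ 0.5172664  -0.2164367   0.18454018] 0.02014701760184358 [ 0.004  0.153 -0.026] [-0.2 -0.7 -1.8]
```

```bash
cat >> h.py <<'E'
def corner(I,box):
    "leftmost point of grey tray blob in side image (BGR) within box x0,y0,x1,y1"
    x0,y0,x1,y1=box; J=I[y0:y1,x0:x1].astype(int); m=((J[:,:,0]>J[:,:,2]-8)&(J.sum(2)>180)).astype(np.uint8)*255
    m=cv2.morphologyEx(m,2,np.ones((2,2))); c=max(cv2.findContours(m,0,1)[0],key=cv2.contourArea).reshape(-1,2)
    c=c[c[:,0]<=c[:,0].min()+1]; return c[:,0].min()+x0-.3, c[:,1].min()+y0-.3, cv2.countNonZero(m)
E
python3 - <<'E'
from h import *
for n,t in(("s2",.1703),("s3",.1698),("s4",.1845)):
    I=cv2.resize(cv2.imread(f"pics/{n}.png"),(180,180),interpolation=cv2.INTER_AREA)
    u=corner(I,(0,85,90,165)); uv=(u[0]+230,u[1]+200); print(n,uv,u[2],tilt(A,np.array([.5171,-.2163,t]),sidept(A,uv,.045)))
E
```

```text
s2 (np.float64(251.7), np.float64(307.7)) 2499 tilt 2.6 origin x -3.7 z 24.1 len -2.2
s3 (np.float64(246.7), np.float64(310.7)) 2837 tilt 7.4 origin x -5.4 z 17.5 len 5.1
s4 (np.float64(242.7), np.float64(308.7)) 3134 tilt 9.8 origin x -6.4 z 29.3 len 10.8
```

```bash
python3 jog.py '[[0,0,-0.004,0,0.01],[0,0,-0.008,0,0.01],[0,0,-0.012,0,0.01],[-0.002,0,-0.016,0,0.01],[-0.002,0,-0.016,0,0.01],[-0.002,0,-0.016,0,0.01]]' 3.5; python3 look.py A
python3 - <<'E'
from bench import r; import cv2,numpy as np
c=r.camera("side"); a=cv2.resize(c["img"][200:380,230:410,::-1],None,fx=3,fy=3,interpolation=2); 
b=r.camera("top")["img"][150:310,350:480,::-1]; cv2.imwrite("pics/s5.png",np.hstack([a,cv2.copyMakeBorder(cv2.resize(b,None,fx=2,fy=2),0,220,0,0,0)]))
E
```

```text
time: 6.8
ee_pos: [0.5191, -0.2161, 0.1998]
eef_rot: [-0.021, 1.0, 0.0, 0.0]
ft_force: [0.6, -0.4, -4.1]
width: 0.0197
grip_force: 3.5
[ 0.51912197 -0.21608773  0.19984102] 0.01972174605028573 [0.046 0.064 0.009] [ 0.6 -0.4 -4.1]
```

View pics/s5.png

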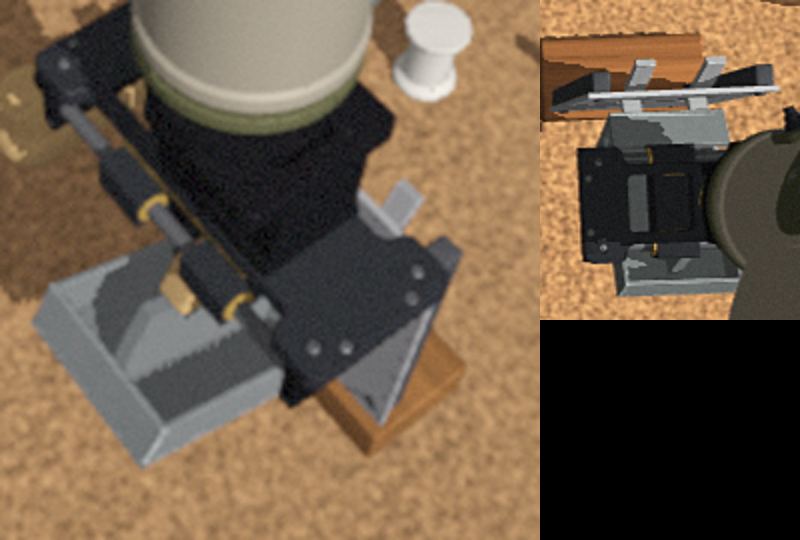

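Side view: the tray is clearly front-up, with its front-left top corner at (246.7,295) and bottom corner at (241.7,306.7). The top view shows both tongues through the slots, leaning back.

```bash
python3 -c "
from h import *
t=np.array([.5191,-.2161,.1998])
print(tilt(A,t,sidept(A,(246.7,295),.045)),tilt(A,t,sidept(A,(241.7,306.7),.045),(-130,-55)))
o=(540,0)
q=w(A,0,0,0)
R=[[(x,z),np.round(piv(x,z,30),1)] for x,z in((-15,22),(-19,14),(-24,7),(-28,-1),(-31,-6),(-55,-7))];print(R)
# tongue tops from top view (px)
for u in((645,62),(715,60)): uv=(350+(u[0]-540)/2,150+u[1]/2); print(sidept(A,uv,.026 if u[0]<700 else -.026,'top'))
"; python3 jog.py '[[0,0,0,0,0.01],[0,0,0,0,0.01]]' 3; python3 look.py A
```

```text
tilt 21.9 origin x -11.4 z 30.6 len -1.5 tilt 22.6 origin x -11.9 z 29.8 len 16.9
[[(-15, 22), array([-71.2,  70.6])], [(-19, 14), array([-75.2,  62.6])], [(-24, 7), array([-80.2,  55.6])], [(-28, -1), array([-84.2,  47.6])], [(-31, -6), array([-87.2,  42.6])], [(-55, -7), array([-111.2,   41.6])]]
[25.16493951 26.         75.46914653]
[ 24.84742435 -26.          75.00907499]
time: 7.1
ee_pos: [0.5189, -0.2162, 0.1997]
eef_rot: [-0.021, 1.0, 0.0, -0.0]
ft_force: [0.7, -0.1, -4.0]
width: 0.0202
grip_force: 3.0
[ 0.51892795 -0.21615376  0.19971656] 0.020173062691798936 [ 0.03   0.005 -0.001] [ 0.7 -0.1 -4. ]
```

```bash
cat > lk2.py <<'E'
from bench import r; from h import *
for n in ("side","top"): globals()[n]=r.camera(n)["img"][:,:,::-1].copy()
s=r.read_state(); t=s["ee_pos"]; print(t, s["width"])
cv2.imwrite("pics/cs.png",side); cv2.imwrite("pics/ct.png",top)
J=side[270:370,225:270].astype(int); m=((J[:,:,0]>J[:,:,2]-8)&(J.sum(2)>180))
# left silhouette of tray: leftmost grey per row
for y in range(0,100,4):
    k=np.flatnonzero(m[y]); print((y+270,k[0]+225) if len(k) else "-",end=" ")
# tongue tops: bright pixels in top view beyond the plate
J=top[170:200,385:450].astype(int); g=(J.min(2)>110)&(J.max(2)-J.min(2)<35); print(); print([(385+int(x),170+int(np.flatnonzero(g[:,x])[0])) for x in range(0,65,3) if g[:,x].any()])
E
python3 jog.py '[[-0.004,0,0,0,0.01],[-0.006,0,0.003,0,0.01],[-0.006,0,-0.003,0,0.01],[-0.006,0,0,0,0.01],[-0.006,0,0,0,0.01]]' 3; python3 lk2.py
```

```text
time: 7.6
ee_pos: [0.525, -0.216, 0.1997]
eef_rot: [-0.021, 1.0, 0.0, 0.0]
ft_force: [0.4, -0.4, -3.6]
width: 0.0201
grip_force: 3.0
[ 0.52491732 -0.21592368  0.19974331] 0.02012057565351425
- - - - - (290, np.int64(257)) (294, np.int64(249)) (298, np.int64(247)) (302, np.int64(245)) (306, np.int64(243)) (310, np.int64(246)) (314, np.int64(249)) (318, np.int64(252)) (322, np.int64(255)) (326, np.int64(259)) (330, np.int64(262)) (334, np.int64(265)) (338, np.int64(268)) - - - - - - - 
[(385, 196), (388, 196), (391, 196), (394, 185), (397, 176), (400, 176), (403, 176), (406, 195), (409, 195), (412, 195), (415, 195), (418, 195), (421, 194), (424, 194), (427, 194), (430, 175), (433, 175), (436, 175), (439, 176), (442, 194), (445, 194), (448, 193)]
```

```bash
cat >> h.py <<'E'
def tiltT(bd,tcp,v,u=400,y=.026):
    "tilt from tongue-top back corner (16,60) seen at top px v: scan tilt for which projected row matches"
    c,s=np.cos(bd["yaw"]),np.sin(bd["yaw"]); d=tcp-bd["p"]; px,pz=(c*d[0]+s*d[1]),d[2]-.003
    f,cx,cy,P=K["top"]; best=None
    for th in np.arange(-5,45,.1):
        t=np.radians(th); a,b=.089,.046
        q=w(bd,px+a*np.cos(t)+b*np.sin(t),y,pz-a*np.sin(t)+b*np.cos(t)); k=P[:,:3].T@(q-P[:,3]); row=f*k[1]/k[2]+cy
        if best is None or abs(row-v)<best[0]: best=(abs(row-v),th,f*k[0]/k[2]+cx)
    o=piv(0,0,best[1]); return "tilt %.1f col %.0f origin x %.1f z %.1f"%(best[1],best[2],px*1000-o[0],pz*1000-o[1])
E
python3 -c "
from h import *
a=np.array([.5191,-.2161,.1998]);t=np.array([.525,-.216,.1997])
print(tilt(A,t,sidept(A,(248.5,294),.045)))
print(tiltT(A,a,179.5),tiltT(A,t,175.5))"
```

```text
tilt 22.1 origin x -5.7 z 30.3 len 1.3
tilt 21.1 col 404 origin x -10.9 z 31.5 tilt 20.6 col 404 origin x -4.7 z 31.9
```

```bash
python3 jog.py '[[0,0,-0.005,0,0.01],[0,0,-0.010,0,0.01],[-0.002,0,-0.014,0,0.01],[-0.003,0,-0.017,0,0.01],[-0.004,0,-0.02,0,0.01],[-0.004,0,-0.023,0,0.01],[-0.004,0,-0.023,0,0.01]]' 3.5; python3 lk2.py
```

```text
time: 8.4
ee_pos: [0.5292, -0.2159, 0.2232]
eef_rot: [-0.021, 1.0, -0.0, 0.0]
ft_force: [-0.3, 0.0, -3.6]
width: 0.0198
grip_force: 3.5
[ 0.52894497 -0.2157605   0.22277121] 0.019829183741443192
- - (278, np.int64(268)) (282, np.int64(255)) (286, np.int64(250)) (290, np.int64(248)) (294, np.int64(246)) (298, np.int64(246)) (302, np.int64(249)) (306, np.int64(252)) (310, np.int64(254)) (314, np.int64(258)) (318, np.int64(261)) (322, np.int64(264)) (326, np.int64(267)) - - - - - - - - - - 
[(385, 196), (388, 196), (391, 196), (394, 191), (397, 182), (400, 172), (403, 172), (406, 172), (409, 195), (412, 195), (415, 195), (418, 195), (421, 195), (424, 194), (427, 194), (430, 185), (433, 179), (436, 171), (439, 170), (442, 170), (445, 194), (448, 194)]
```

```bash
python3 -c "
from h import *
t=np.array([.529,-.2158,.223])
print(tilt(A,t,sidept(A,(251,284),.045)),tilt(A,t,sidept(A,(245.5,296),.045),(-130,-55)))
print(tiltT(A,t,171.5))"
```

```text
tilt 22.5 origin x -2.0 z 53.1 len -0.0 tilt 24.2 origin x -3.2 z 51.3 len 17.9
tilt 18.7 col 408 origin x 0.6 z 57.3
```

```bash
cat >> h.py <<'E'
def full(bd,uv,v,tcp=None,tip=(.016,.060)):
    "tilt & origin from side px of front-left wall top corner and top-view row v of tongue top"
    q=sidept(bd,uv,.045)/1000; f,cx,cy,P=K["top"]; best=(9,)
    for th in np.arange(-8,50,.1):
        t=np.radians(th); c,s=np.cos(t),np.sin(t); ox=q[0]-(-.130*c-.025*s); oz=q[2]-(.130*s-.025*c)
        p=w(bd,ox+tip[0]*c+tip[1]*s,.026,oz-tip[0]*s+tip[1]*c); k=P[:,:3].T@(p-P[:,3]); e=abs(f*k[1]/k[2]+cy-v)
        if e<best[0]: best=(e,th,ox*1000,oz*1000)
    m="tilt %.1f ox %.1f oz %.1f"%best[1:]
    if tcp is not None:
        c,s=np.cos(bd["yaw"]),np.sin(bd["yaw"]); d=tcp-bd["p"]; a=(c*d[0]+s*d[1])*1000-best[2]; b=(d[2]-.003)*1000-best[3]; t=np.radians(best[1])
        m+=" pads at tray x %.1f z %.1f"%(a*np.cos(t)-b*np.sin(t),a*np.sin(t)+b*np.cos(t))
    return m
E
python3 -c "
from h import *
for uv,v,t in(((246.7,295),179.5,(.5191,-.2161,.1998)),((248.5,294),175.5,(.525,-.216,.1997)),((251,284),171.5,(.529,-.2158,.223))): print(full(A,uv,v,np.array(t)))"
```

```text
tilt 28.3 ox -13.6 oz 16.6 pads at tray x -78.8 z 19.1
tilt 23.6 ox -7.7 oz 26.6 pads at tray x -73.0 z 16.3
tilt 22.9 ox -2.2 oz 52.3 pads at tray x -73.3 z 14.4
```

```bash
python3 - <<'E'
from h import *
T=cv2.imread("pics/ct.png").astype(int); T0=cv2.imread("pics/top0.png").astype(int)
for c in(398,401,404,407,418,434,437,440): print(c,[int(x) for x in T[168:216,c].mean(1)])
print("ref 404",[int(x) for x in T0[168:216,404].mean(1)])
E
```

```text
398 [78, 104, 107, 107, 99, 111, 87, 66, 69, 57, 58, 106, 171, 151, 163, 171, 156, 157, 160, 153, 148, 148, 149, 165, 77, 85, 72, 153, 219, 220, 116, 131, 182, 148, 61, 66, 70, 70, 77, 73, 72, 73, 67, 73, 69, 69, 73, 71]
401 [84, 101, 110, 76, 186, 182, 181, 128, 164, 157, 151, 151, 149, 150, 150, 150, 152, 153, 157, 152, 154, 155, 160, 168, 82, 86, 83, 151, 218, 220, 112, 126, 176, 149, 135, 61, 69, 71, 73, 74, 72, 69, 73, 73, 69, 71, 67, 73]
404 [90, 98, 105, 104, 178, 169, 212, 146, 153, 151, 154, 148, 156, 153, 153, 154, 156, 155, 147, 171, 165, 76, 60, 55, 52, 55, 33, 173, 221, 228, 88, 77, 47, 129, 158, 143, 128, 126, 60, 68, 71, 68, 71, 73, 68, 69, 70, 70]
407 [89, 103, 106, 115, 183, 173, 205, 145, 156, 163, 143, 146, 148, 128, 117, 124, 127, 126, 124, 117, 133, 60, 56, 59, 56, 58, 35, 183, 216, 227, 84, 95, 48, 127, 167, 127, 129, 124, 130, 130, 119, 128, 61, 63, 74, 78, 45, 29]
418 [98, 102, 104, 109, 121, 120, 113, 115, 107, 113, 107, 109, 116, 115, 125, 130, 124, 119, 113, 123, 125, 127, 131, 50, 60, 43, 76, 224, 222, 153, 91, 60, 147, 124, 141, 124, 129, 126, 125, 126, 1
[... 270 characters left out ...]
437 [175, 154, 153, 181, 183, 182, 157, 156, 154, 150, 155, 149, 150, 155, 158, 153, 157, 162, 101, 79, 80, 54, 34, 21, 19, 0, 235, 219, 190, 78, 86, 59, 124, 145, 121, 122, 119, 119, 125, 132, 116, 129, 128, 124, 121, 119, 124, 124]
440 [180, 179, 172, 166, 171, 190, 148, 149, 155, 153, 159, 154, 156, 143, 155, 165, 166, 144, 156, 47, 22, 25, 32, 21, 15, 41, 229, 220, 156, 84, 91, 79, 138, 185, 117, 124, 125, 128, 128, 127, 125, 124, 124, 125, 123, 126, 128, 131]
ref 404 [74, 94, 98, 94, 107, 107, 98, 105, 97, 99, 100, 87, 100, 104, 103, 118, 119, 117, 109, 106, 117, 52, 44, 34, 248, 180, 94, 169, 197, 204, 76, 74, 84, 65, 51, 144, 163, 133, 141, 141, 139, 139, 142, 139, 138, 139, 145, 141]
```

```bash
cat > cal.py <<'E'
from h import *
A["yaw"]=np.radians(2.5)
for py,pz in((-.2145,.126),(-.2165,.126),(-.2165,.129)):
    A["p"]=np.array([.5935,py,pz]); print(py,pz)
    print(" hang corner",sidept(A,(253,316),.045))
    for uv,v,t in(((253,316),192,(.517,-.216,.1397)),((250.7,309),188,(.5171,-.2163,.1703)),((246.7,295),179.5,(.5191,-.2161,.1998)),((248.5,294),175.5,(.525,-.216,.1997)),((251,284),172,(.529,-.2158,.223))): print(full(A,uv,v,np.array(t)))
E
python3 cal.py
```

```text
-0.2145 0.126
 hang corner [-132.65334296   45.          -21.67200521]
tilt -3.0 ox -4.1 oz 10.1 pads at tray x -72.2 z 4.4
tilt 2.3 ox -5.2 oz 27.5 pads at tray x -71.7 z 10.9
tilt 22.3 ox -11.5 oz 33.6 pads at tray x -72.3 z 10.6
tilt 23.6 ox -9.0 oz 30.1 pads at tray x -70.8 z 13.4
tilt 20.2 ox -2.3 oz 61.8 pads at tray x -69.5 z 8.8
-0.2165 0.126
 hang corner [-133.82608927   45.          -16.5010996 ]
tilt -2.4 ox -5.0 oz 13.9 pads at tray x -71.5 z -0.2
tilt 46.8 ox -30.0 oz -65.0 pads at tray x -109.2 z 39.0
tilt 23.9 ox -13.4 oz 34.5 pads at tray x -70.4 z 8.5
tilt 23.6 ox -10.1 oz 34.6 pads at tray x -67.8 z 9.7
tilt 23.0 ox -4.7 oz 59.8 pads at tray x -68.3 z 8.2
-0.2165 0.129
 hang corner [-133.82608927   45.          -19.5010996 ]
tilt -2.4 ox -5.0 oz 10.9 pads at tray x -71.5 z -0.2
tilt 46.8 ox -30.0 oz -68.0 pads at tray x -109.2 z 39.0
tilt 23.9 ox -13.4 oz 31.5 pads at tray x -70.4 z 8.5
tilt 23.6 ox -10.1 oz 31.6 pads at tray x -67.8 z 9.7
tilt 23.0 ox -4.7 oz 56.8 pads at tray x -68.3 z 8.2
```

```bash
python3 - <<'E'
from h import *
for a,b in(((251,284),(245.5,296.5)),((246.7,295),(241.7,306.7)),((248.5,294),(242.8,306)),((245.7,308.3),(245.7,316.7))):
    d=sidept(A,b,.045)-sidept(A,a,.045); print(d, np.degrees(np.arctan2(-d[0],-d[2])),np.hypot(d[0],d[2]))
print(tri([ray("side",(253.2,316.2)),ray("top",(375.5,280))]), tri([ray("side",(286.5,357)),ray("top",(432,279.5))]))
I=cv2.imread("pics/cs.png")
# slot region / board A silhouette check: board top-left corner in side now
for y in range(222,300,6): print(y,[tuple(int(v) for v in I[y,x]) for x in range(355,395,6)])
E
```

```text
[-10.48215417   0.         -25.7435203 ] 22.15499378943715 27.795762146479873
[-10.00470591   0.         -25.5617108 ] 21.37508776282016 27.449867017640983
[-11.17072036   0.         -25.13123551] 23.964930285569082 27.502072496742432
[ -1.24799795   0.         -28.01325981] 2.55085506880865 28.04104534731131
(array([ 0.46142258, -0.16920236,  0.08917133]), np.float64(0.0024941193681364813)) (array([ 0.46391354, -0.25866122,  0.10750967]), np.float64(0.0008082357626412459))
222 [(35, 31, 33), (29, 29, 33), (31, 31, 28), (204, 210, 213), (209, 217, 221), (106, 149, 190), (100, 142, 180)]
228 [(31, 30, 31), (31, 28, 26), (38, 37, 35), (213, 220, 224), (233, 241, 244), (108, 152, 193), (102, 147, 187)]
234 [(34, 35, 31), (32, 30, 33), (102, 147, 187), (111, 146, 182), (98, 138, 177), (101, 139, 177), (91, 131, 170)]
240 [(39, 35, 31), (65, 92, 124), (95, 136, 176), (108, 153, 193), (104, 145, 183), (100, 142, 181), (103, 148, 187)]
246 [(40, 32, 35), (108, 150, 193), (97, 136, 177), (103, 147, 188), (90, 136, 174), (104, 148, 188), (95, 134, 171)]
252 [(24, 26, 25), (100, 145, 182), (95
[... 152 characters left out ...]
4, 146, 186), (99, 138, 177), (102, 144, 184)]
264 [(53, 53, 47), (55, 50, 51), (149, 147, 148), (100, 97, 96), (101, 145, 185), (101, 144, 185), (98, 136, 177)]
270 [(59, 55, 54), (62, 52, 56), (61, 54, 53), (59, 57, 52), (58, 53, 51), (110, 154, 192), (111, 155, 195)]
276 [(54, 53, 50), (57, 53, 51), (57, 57, 54), (56, 54, 52), (109, 106, 108), (62, 54, 53), (98, 142, 182)]
282 [(55, 57, 51), (60, 54, 56), (58, 53, 52), (56, 51, 50), (60, 56, 55), (64, 60, 61), (92, 133, 170)]
288 [(59, 52, 53), (54, 51, 47), (57, 51, 50), (58, 56, 51), (65, 59, 60), (87, 126, 162), (103, 141, 180)]
294 [(60, 54, 52), (59, 53, 51), (57, 51, 51), (61, 52, 53), (89, 94, 110), (106, 149, 189), (88, 125, 163)]
```

```bash
python3 jog.py '[[0,0,-0.003,0,0.01],[0,0,-0.004,0,0.01],[0,0,-0.004,0,0.01]]' 3.5; python3 jog.py '[[0,0,-0.003,0,0.01],[0,0,-0.004,0,0.01],[0,0,-0.004,0,0.01]]' 3.5;  python3 jog.py '[[0,0,-0.003,0,0.01],[0,0,-0.004,0,0.01],[0,0,-0.004,0,0.01]]' 3.5; python3 lk2.py
```

```text
time: 8.8
ee_pos: [0.5291, -0.2158, 0.227]
eef_rot: [-0.021, 1.0, 0.0, 0.0]
ft_force: [-0.4, -0.2, -4.3]
width: 0.0195
grip_force: 3.5
time: 9.1
ee_pos: [0.5291, -0.2158, 0.2311]
eef_rot: [-0.021, 1.0, 0.0, 0.0]
ft_force: [-0.9, -0.5, -3.8]
width: 0.02
grip_force: 3.5
time: 9.4
ee_pos: [0.5291, -0.2158, 0.235]
eef_rot: [-0.021, 1.0, 0.0, 0.0]
ft_force: [0.3, 0.1, -4.3]
width: 0.0199
grip_force: 3.5
[ 0.5290295  -0.21575387  0.23484311] 0.019989231848742666
- (274, np.int64(267)) (278, np.int64(251)) (282, np.int64(249)) (286, np.int64(247)) (290, np.int64(244)) (294, np.int64(244)) (298, np.int64(248)) (302, np.int64(251)) (306, np.int64(254)) (310, np.int64(257)) (314, np.int64(260)) (318, np.int64(263)) (322, np.int64(266)) (326, np.int64(269)) - - - - - - - - - - 
[(385, 196), (388, 196), (391, 196), (394, 196), (397, 186), (400, 172), (403, 172), (406, 172), (409, 173), (412, 195), (415, 195), (418, 195), (421, 195), (424, 195), (427, 194), (430, 189), (433, 182), (436, 170), (439, 170), (442, 170), (445, 172), (448, 193)]
```

```bash
python3 - <<'E'
from h import *
a,b=(249.5,279),(243.5,292.5)
d=sidept(A,b,.045)-sidept(A,a,.045); print(d, np.degrees(np.arctan2(-d[0],-d[2])),np.hypot(d[0],d[2]))
t=np.array([.529,-.2158,.235]); print(sidept(A,a,.045),tilt(A,t,sidept(A,a,.045)),tiltT(A,t,171.5),full(A,a,171.5,t))
E
```

```text
[-11.24361333   0.         -26.68097324] 22.851015811031072 28.95329296998158
[-133.59447001   45.           96.15809318] tilt 26.3 origin x -4.8 z 61.1 len 1.2 tilt 9.9 col 414 origin x 5.5 z 79.7 tilt 21.1 ox -3.3 oz 72.7 pads at tray x -68.7 z 9.2
```

```bash
python3 - <<'E'
import cv2,numpy as np
S=cv2.imread("pics/cs.png")[205:375,235:395];T=cv2.imread("pics/ct.png")[160:240,370:480]
S=cv2.resize(S,(480,510),interpolation=2);T=cv2.resize(T,(320,233),interpolation=2)
W=cv2.resize(cv2.cvtColor(np.zeros((10,10),np.uint8),8),(320,277))
from bench import r
w=r.camera("wrist")["img"][:,:,::-1]; W=cv2.resize(w,(320,277),interpolation=3)
cv2.imwrite("pics/m9.png",np.hstack([S,np.vstack([T,W])]))
E
```

```text
(no output)
```

View pics/m9.png

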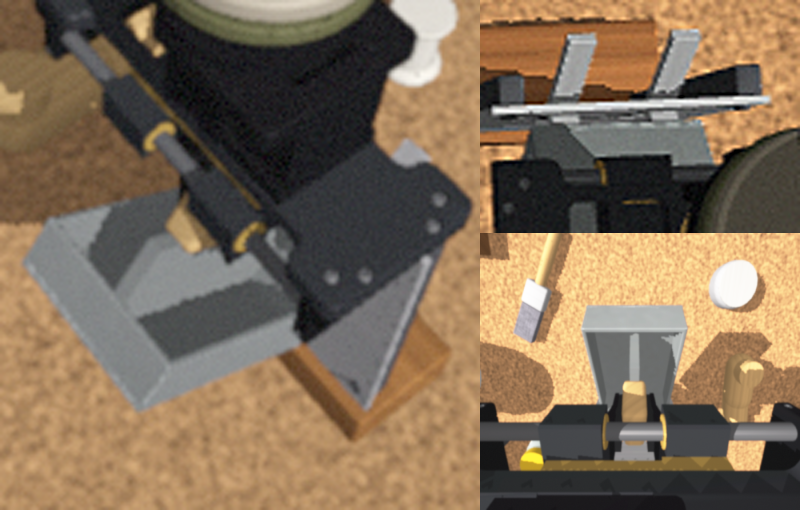

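The combined view shows the tray steeply front-up with both tongues still hooked through the slots. The wrist view shows the front wall at rows ~112 to 147. The wrist camera is fixed to the hand, so I'll measure tilt from that.

```bash
cat > wt.py <<'E'
from bench import r; from h import *
def wt(show=True):
    c=r.camera("wrist"); I=c["img"][:,:,::-1].astype(int); t=r.read_state()["ee_pos"]; P=c["pose"]
    col=I[60:260,250:290].mean(1); grey=(col[:,0]>col[:,2]-12)
    k=np.flatnonzero(grey); r0=60+k[0]; v=col.sum(1)[k[0]:k[0]+70]; g=np.diff(cv2.blur(v.reshape(-1,1),(1,3)).ravel()); r1=60+k[0]+6+int(np.argmin(g[6:]))+1
    R=P[:3,:3]; ax=-R[:,1].copy(); ax[2]=0; ax/=np.linalg.norm(ax)  # image-up = tray front dir
    def row(th,x,z,dz):
        a=np.radians(th); px,pz=x+73,z-14-dz; X=px*np.cos(a)+pz*np.sin(a); Z=-px*np.sin(a)+pz*np.cos(a)
        q=t-np.array([0,0,.003])-ax*X/1000+np.array([0,0,Z/1000]); k=R.T@(q-P[:3,3]); return c["fy"]*k[1]/k[2]+c["cy"]
    out=[]
    for dz in(-6,-3,0,3,6,10):
        o=[]
        for z,rr in((-55,r0),(-25,r1)):
            o.append(min(np.arange(-10,50,.2),key=lambda th:abs(row(th,-130,z,dz)-rr)))
        out.append((dz,round(o[0],1),round(o[1],1)))
    print("rows",r0,r1,"(pad dz, tilt by bottom, tilt by top):",out); return I
wt() if __name__=="__main__" else 0
E
python3 wt.py; python3 - <<'E'
from bench import r
I=r.camera("wrist")["img"]; print([int(x) for x in I[90:200:2,250:290].mean((1,2))])
E
```

```text
rows 111 150 (pad dz, tilt by bottom, tilt by top): [(-6, np.float64(33.4), np.float64(33.6)), (-3, np.float64(30.0), np.float64(41.6)), (0, np.float64(27.4), np.float64(48.0)), (3, np.float64(25.4), np.float64(6.2)), (6, np.float64(23.8), np.float64(5.0)), (10, np.float64(22.0), np.float64(3.8))]
[192, 192, 193, 192, 193, 201, 201, 193, 191, 193, 184, 184, 180, 180, 181, 182, 182, 182, 182, 182, 182, 182, 182, 182, 183, 184, 186, 203, 194, 176, 138, 115, 126, 133, 134, 134, 133, 134, 134, 134, 135, 135, 135, 135, 135, 135, 135, 135, 136, 136, 136, 136, 136, 136, 136]
```

```bash
sed -i 's/\[6:\]))+1/[6:]))+1-7/' wt.py; python3 wt.py
```

```text
rows 111 143 (pad dz, tilt by bottom, tilt by top): [(-6, np.float64(33.4), np.float64(24.0)), (-3, np.float64(30.0), np.float64(26.8)), (0, np.float64(27.4), np.float64(19.6)), (3, np.float64(25.4), np.float64(15.2)), (6, np.float64(23.8), np.float64(12.6)), (10, np.float64(22.0), np.float64(10.4))]
```

The front wall, tongue and ledge positions agree on a tilt of about 31°, with the tongues against the slot's top edge. I'll firm the grip and follow the way out: down first, then outwards.

```bash
python3 jog.py '[[0,0,0,0,0.01],[0.001,0,0.007,0,0.01],[0.003,0,0.015,0,0.01],[0.0055,0,0.022,0,0.01],[0.0075,0,0.027,0,0.01],[0.0075,0,0.027,0,0.01]]' 15; python3 wt.py; python3 look.py A
```

```text
time: 10.3
ee_pos: [0.5207, -0.216, 0.2069]
eef_rot: [-0.021, 1.0, 0.0, -0.001]
ft_force: [-1.0, 1.1, -3.9]
width: 0.0199
grip_force: 15.0
rows 111 143 (pad dz, tilt by bottom, tilt by top): [(-6, np.float64(34.8), np.float64(23.8)), (-3, np.float64(30.8), np.float64(26.6)), (0, np.float64(28.2), np.float64(22.4)), (3, np.float64(26.0), np.float64(16.8)), (6, np.float64(24.4), np.float64(14.0)), (10, np.float64(22.6), np.float64(11.4))]
[ 0.52117033 -0.21603641  0.20746069] 0.019845460433902954 [ 0.006 -0.001  0.004] [ 0.5  0.1 -3.4]
```

```bash
python3 jog.py '[[0.003,0,0.006,0,0.01],[0.007,0,0.011,0,0.01],[0.011,0,0.020,0,0.01],[0.014,0,0.025,0,0.01],[0.014,0,0.025,0,0.01]]' 15; python3 wt.py; python3 look.py A
```

```text
time: 10.85
ee_pos: [0.5066, -0.2165, 0.1819]
eef_rot: [-0.021, 1.0, 0.0, -0.001]
ft_force: [0.7, 0.3, -3.2]
width: 0.0197
grip_force: 15.0
rows 111 143 (pad dz, tilt by bottom, tilt by top): [(-6, np.float64(35.2), np.float64(23.8)), (-3, np.float64(31.2), np.float64(26.6)), (0, np.float64(28.4), np.float64(23.6)), (3, np.float64(26.2), np.float64(45.0)), (6, np.float64(24.6), np.float64(14.2)), (10, np.float64(22.6), np.float64(11.6))]
[ 0.50714633 -0.21658267  0.18248425] 0.019534186999404932 [ 0.068 -0.008 -0.007] [-0.1  0.4 -3.8]
```

```bash
python3 jog.py '[[0.002,0,0.004,0,0.01],[0.006,0,0.005,0,0.01],[0.010,0,0.005,0,0.01],[0.010,0,0.005,0,0.01]]' 15; python3 jog.py '[[0.005,0,0,0,0.01],[0.010,0,0,0,0.01],[0.015,0,0,0,0.01],[0.020,0,0,0,0.01]]' 15;  python3 wt.py
```

```text
time: 11.3
ee_pos: [0.4969, -0.2173, 0.1779]
eef_rot: [-0.021, 1.0, 0.0, -0.0]
ft_force: [0.2, -1.0, -3.7]
width: 0.0199
grip_force: 15.0
time: 11.7
ee_pos: [0.4771, -0.218, 0.1778]
eef_rot: [-0.021, 1.0, 0.0, 0.0]
ft_force: [0.0, -0.6, -2.9]
width: 0.0201
grip_force: 15.0
rows 111 143 (pad dz, tilt by bottom, tilt by top): [(-6, np.float64(31.6), np.float64(24.2)), (-3, np.float64(28.4), np.float64(24.4)), (0, np.float64(26.2), np.float64(16.2)), (3, np.float64(24.4), np.float64(13.2)), (6, np.float64(22.8), np.float64(11.0)), (10, np.float64(21.2), np.float64(9.0))]
```

Off board A with no contact force. Next I'll back away, lift, and carry the tray across to the front of board B.

```bash
python3 jog.py '[[0.04,0,-0.01,0,0.01],[0.05,0,-0.05,0,0.01],[0.05,0,-0.085,0,0.01],[0.04,0.04,-0.085,-0.03,0.01],[0.03,0.08,-0.085,-0.06,0.01],[0.023,0.12,-0.085,-0.09,0.01],[0.023,0.16,-0.085,-0.12,0.01],[0.023,0.2,-0.085,-0.12,0.01],[0.023,0.24,-0.085,-0.12,0.01],[0.023,0.28,-0.085,-0.12,0.01],[0.023,0.32,-0.085,-0.12,0.01],[0.023,0.36,-0.085,-0.12,0.01]]' 20
python3 jog.py '[[0,0.03,0,0,0.01],[0,0.046,0,0,0.01],[0,0.046,0,0,0.01],[0,0.046,0,0,0.01]]' 20
python3 wt.py
python3 - <<'E'
from bench import r; from h import *
s=r.read_state(); print(s["ee_pos"],go(s,w(B,-.19,0,.13),B["yaw"]))
t=r.camera("top")["img"][:,:,::-1]; sd=r.camera("side")["img"][:,:,::-1]; cv2.imwrite("pics/ct2.png",t); cv2.imwrite("pics/cs2.png",sd)
for z in(.126,.13): print(plane("top",(141.7,177.9),z))
I=cv2.imread("pics/w1.png").astype(int); c=r.camera("wrist"); J=c["img"][:,:,::-1].astype(int); cv2.imwrite("pics/w2.png",J)
for n,X in(("A",I),("B",J)):
  for row in(326,330,334,338,342,346): 
    g=(X[row].min(1)>90)&(np.abs(X[row,:,0]-X[row,:,2])<25); k=np.flatnonzero(g); k=k[(k>100)&(k<460)]; print(n,row,k.min() if len(k) else None,k.max() if len(k) else None,len(k))
E
```

```text
time: 12.95
ee_pos: [0.4391, 0.1421, 0.263]
eef_rot: [-0.081, 0.997, 0.0, 0.0]
ft_force: [1.5, 0.2, -3.1]
width: 0.02
grip_force: 20.0
time: 13.35
ee_pos: [0.4322, 0.1851, 0.2628]
eef_rot: [-0.081, 0.997, -0.0, 0.0]
ft_force: [0.5, 0.1, -3.2]
width: 0.0198
grip_force: 20.0
rows 111 143 (pad dz, tilt by bottom, tilt by top): [(-6, np.float64(34.0), np.float64(23.8)), (-3, np.float64(30.2), np.float64(26.6)), (0, np.float64(27.6), np.float64(20.6)), (3, np.float64(25.6), np.float64(46.4)), (6, np.float64(24.0), np.float64(13.2)), (10, np.float64(22.2), np.float64(10.8))]
[0.43237656 0.18472377 0.26290894] (array([-0.0058,  0.0009,  0.0069]), np.float64(-0.0))
[0.62782124 0.22197893 0.126     ]
[0.62736877 0.22084351 0.13      ]
A 326 176 356 166
A 330 174 357 184
A 334 172 359 188
A 338 172 359 188
A 342 177 354 37
A 346 178 192 15
B 326 247 292 46
B 330 247 457 48
B 334 235 304 70
B 338 235 454 72
B 342 234 452 73
B 346 None None 0[ WARN:0@2.031] global loadsave.cpp:1063 imwrite_ Unsupported depth image for selected encoder is fallbacked to CV_8U.
```

```bash
sed -i 's/^A=dict.*/A=dict(p=np.array([.5935,-.213,.130]),yaw=np.radians(2.5)); B=dict(p=np.array([.625,.2165,.130]),yaw=np.radians(9.4))/' h.py
python3 - <<'E'
from bench import r; from h import *
s=r.read_state()
for x,z in((-.14,.178),(-.1164,.178),(-.0966,.178),(-.0868,.182),(-.0728,.207),(-.0645,.235)): print(x,z,go(s,w(B,x,0,z-.13),B["yaw"]))
E
```

```text
-0.14 0.178 (array([-0.0552, -0.0002,  0.085 ]), np.float64(-0.004))
-0.1164 0.178 (array([-0.0788, -0.0001,  0.085 ]), np.float64(-0.004))
-0.0966 0.178 (array([-0.0986, -0.0001,  0.085 ]), np.float64(-0.004))
-0.0868 0.182 (array([-0.1084, -0.    ,  0.081 ]), np.float64(-0.004))
-0.0728 0.207 (array([-0.1225,  0.    ,  0.056 ]), np.float64(-0.004))
-0.0645 0.235 (array([-1.308e-01,  1.000e-04,  2.800e-02]), np.float64(-0.004))
```

```bash
python3 jog.py '[[0,0,0.04,-0.004,0.01],[-0.02,0,0.08,-0.004,0.01],[-0.055,0,0.085,-0.004,0.01],[-0.065,0,0.085,-0.004,0.01],[-0.072,0,0.085,-0.004,0.01],[-0.079,0,0.085,-0.004,0.01],[-0.079,0,0.085,-0.004,0.01]]' 15
python3 - <<'E'
from bench import r; from h import *
s=r.read_state(); print(s["ee_pos"],go(s,w(B,-.1164,0,.048),B["yaw"]))
t=r.camera("top")["img"][:,:,::-1]; cv2.imwrite("pics/ct3.png",t)
# tongues & slots across the plate: print bright-ness map rows around the plate
J=t[165:200,85:200].astype(int); g=(J.min(2)>125)&(J.max(2)-J.min(2)<35)
for y in range(0,35): print(165+y,''.join('#' if v else ('.' if J[y,i].sum()<200 else ' ') for i,v in enumerate(g[y])))
E
```

```text
time: 14.25
ee_pos: [0.5104, 0.199, 0.1785]
eef_rot: [-0.083, 0.997, 0.0, 0.0]
ft_force: [-0.1, 0.8, -2.6]
width: 0.0202
grip_force: 15.0
[0.51041218 0.19895504 0.1784742 ] (array([ 0.0005, -0.0014,  0.0005]), np.float64(0.002))
165 ..       ....                 ...................................................    ########## ........           
166             ....              ..............................................   ################# .......           
167        ...   ...             .  ......................................   #################    ####........         
168     ...   .....  ....       .   ................................   ################    ...   .  ### .......        
169 ......     .....   ...      .   ..........................   ################       .... ..      ####.......       
170 ...       ....... . ......  ..  ....................   ################              .....      .  ### ......      
171  ..        .........    .. ....................  ################                                   ####.....      
172  .         ..............  
[... 2595 characters left out ...]
             
194                         .        ..###########   ........             ##########                                   
195                        ..     .. .. ########## ....                    ##########                                  
196                    ......     ..    ###########                        ##########                                  
197 .                    . .      ...    ##########                         ##########                                 
198 ...                   .        ..... ###########                        ##########                                 
199 . ..                             ...  ###########                        #########
```

```bash
python3 - <<'E'
from h import *
c,s=np.cos(B["yaw"]),np.sin(B["yaw"]); R=np.array([[c,s],[-s,c]])
f=lambda uv,z: np.round(1000*R@(plane("top",uv,z)-B["p"])[:2],1)
for z in(.160,.168,.176): print(z,f((127,190),z),f((160.7,185),z))
# slot edges on front face: left/right limits at the bottom and top
for z,us in((.174,((121,181),(153,176))),(.136,((139,184),(172,178)))): print(z,[f(u,z) for u in us])
print("plate ends top",f((85,182),.205),f((178.5,167),.205), "bottom right", f((197,179),.028))
# table-level check of tcp
print(R@(np.array([.5104,.199])-B["p"][:2]))
E
```

```text
0.16 [-17.   21.5] [-17.5 -31.9]
0.168 [-18.1  19.2] [-18.6 -33.6]
0.176 [-19.2  16.8] [-19.7 -35.4]
0.174 [array([-3.6, 24.6]), array([ -3.7, -25.3])]
0.136 [array([-7.1,  8.1]), array([ -5.8, -46.2])]
plate ends top [-1.7 67.9] [ -1.3 -71.8] bottom right [  1.  -70.2]
[-0.11591937  0.00145214]
```

```bash
python3 - <<'E'
from h import *
c,s=np.cos(A["yaw"]),np.sin(A["yaw"]); R=np.array([[c,s],[-s,c]])
f=lambda uv,z: np.round(1000*R@(plane("top",uv,z)-A["p"])[:2],1)
print("hang tongues",f((400.7,193),.19),f((435,192),.19),"plate ends",f((374.3,198.8),.205),f((469.7,195),.205),"tray front corners z.1",f((375.5,280),.1),f((432.5,279.5),.1),"grip",f((413.5,249),.152))
print("tcp",1000*R@(np.array([.517,-.216])-A["p"][:2]))
t=np.array([.529,-.2158]); print("raised tongues z.215",f((405,171),.215),f((440.5,170),.215),"tcp",1000*R@(t-A["p"][:2]))
from bench import r
s=r.read_state(); T=Ro.from_quat(s["eef_rot"]).as_matrix(); print(T, s["torque"],s["ft_force"])
E
```

```text
hang tongues [ 7.8 26.3] [  7.4 -25.2] plate ends [-0.4 69.5] [ -0.  -70.9] tray front corners z.1 [-130.    52.4] [-132.6  -43. ] grip [-78.3   0.8]
tcp [-76.55804711   0.33973847]
raised tongues z.215 [37.8 25. ] [ 37.4 -26.6] tcp [-6.45607446e+01  1.61154646e-02]
[[-9.86256062e-01 -1.65223525e-01  4.08185800e-04]
 [-1.65223261e-01  9.86256000e-01  6.13030070e-04]
 [-5.03862684e-04  5.37162834e-04 -9.99999729e-01]] [ 0.03271025  0.07029964 -0.00613617] [-0.32323649  0.45196852 -3.29821546]
```

```bash
python3 - <<'E'
from h import *
def pr(n,q):
    f,cx,cy,P=K[n]; k=P[:,:3].T@(q-P[:,3]); return np.round([f*k[0]/k[2]+cx,f*k[1]/k[2]+cy],1)
B["p"][2]=.126
for y in(37,15,-15,-37):
    print(y,"top:",*[pr("top",w(B,0,y/1e3,z/1e3))-[85,0] for z in(44,6,0)],"back top edge",pr("top",w(B,.004,y/1e3,.044))-[85,0],"side:",*[pr("side",w(B,0,y/1e3,z/1e3)) for z in(44,6,0)])
print("corners",[pr("top",w(B,0,y,z)) for y in(.07,-.07) for z in(.075,-.102)])
# slots in the initial side image: bright (brown) see-through pixels
I=cv2.imread("pics/side0.png").astype(int)
for y in range(98,136):
    print(y,''.join('o' if I[y,x,2]-I[y,x,0]>30 else ('.' if I[y,x].sum()<170 else ('#' if I[y,x].sum()>400 else ' ')) for x in range(196,240)))
E
```

```text
37 top: [ 28.6 180.2] [ 36.6 182.8] [ 37.7 183.1] back top edge [ 28.3 177.7] side: [204.9 100.1] [206.9 114.5] [207.2 116.7]
15 top: [ 42.7 178. ] [ 49.9 180.7] [ 51. 181.] back top edge [ 42.3 175.5] side: [211.7 105.2] [213.4 119.6] [213.7 121.8]
-15 top: [ 61.8 175. ] [ 68.1 177.8] [ 69.1 178.2] back top edge [ 61.5 172.4] side: [221.2 112.3] [222.6 126.7] [222.8 128.9]
-37 top: [ 75.8 172.7] [ 81.5 175.7] [ 82.3 176.1] back top edge [ 75.5 170.2] side: [228.3 117.7] [229.5 132. ] [229.7 134.2]
corners [array([ 84.5, 181.4]), array([122.8, 191.6]), array([177.8, 166.7]), array([197.4, 179.8])]
98                     ###ooooooooooooooooooooo
99                      ####ooooooooooooooooooo
100                        ###oooooooooooooooooo
101                         ####oooooooooooooooo
102 o                        ####ooooooooooooooo
103 o                          ###oooooooooooooo
104 o        ## o               ###ooooooooooooo
105 o        ## ooo               ###ooooooooooo
106 o        ## oooo               ###oooooooooo
107 o         #  ooo                ####ooooooo 
108 oo 
[... 625 characters left out ...]
   #
121 ooo                       ##ooooo          #
122 ooo                       ##ooooo          #
123 ooo                       ##ooooo          #
124 ooo                       ##ooooo          #
125 ooo                       ##ooooo          #
126 oooo                      ##oooooo         #
127 oooo                       #oooooo         #
128 oooo                         ooooo         #
129 oooo                        ..oooo         #
130 oooo                         ..ooo          
131 oooo                          ...          #
132 ooooo                          ..           
133 ooooo                                       
134 ooooo                                       
135 ooooo
```

```bash
python3 - <<'E'
from h import *; from bench import r
def pr(n,q):
    f,cx,cy,P=K[n]; k=P[:,:3].T@(q-P[:,3]); return np.round([f*k[0]/k[2]+cx,f*k[1]/k[2]+cy],1)
for y in(27,-25):
  for z in(.17,.155,.14): print(y,z,"top",pr("top",w(B,-.017,y/1e3,z-.126)),"side",pr("side",w(B,-.017,y/1e3,z-.126)))
s=r.camera("side")["img"][:,:,::-1]; cv2.imwrite("pics/cs3.png",s); I=s.astype(int)
for y in range(84,170,2):
    print(y,''.join('o' if I[y,x,2]-I[y,x,0]>30 else ('.' if I[y,x].sum()<170 else ('#' if I[y,x].sum()>400 else ' ')) for x in range(160,290)))
E
```

```text
27 0.17 top [120.7 189.8] side [201.2 104.5]
27 0.155 top [123.8 190.6] side [202.  110.4]
27 0.14 top [126.8 191.4] side [202.8 116. ]
-25 0.17 top [154.1 184.5] side [217.6 117.1]
-25 0.155 top [156.5 185.4] side [218.2 122.9]
-25 0.14 top [158.9 186.4] side [218.9 128.6]
84 .......................              ###      ooooooooooooooooooooooooooooooooooooooooooooooooooooooooooooooooooooooooo. ooooooooo
86 ........................               ####   ooooooooooooooooooooooooooooooooooooooooooooooooooooooooooo####o### ........ ooooooo
88 ........................                  ### ooooooooooooooooooooooooooooooooooooooooooooooooo################### ..  . ... ooooo
90 ........................        ooo          ###ooooooooooooooooooooooooooooooooooooooooooooooo ################### ##############
92 ........................  ooooooooo             ##ooooooooooooooooooooooooooooooooooooooooooooo ################### ##############
94 ........................ooooooooooo               ####ooooooooooooooooooooooooooooooooooooooo.. ###################  #############
96 ..................
[... 4271 characters left out ...]
ooooooooooooooooooooooooo
160                                               ooooooooooooooooo                  ##    ooooooooooooooooooooooooooooooooooooooooooo
162                                             #oooooooooooooooooooo                ##    ooooooooooooooooooooooooooooooooooooooooooo
164                                        ##  ##ooooooooooooooooooooooo              #    ooooooooooooooooooooooooooooooooooooooooooo
166      #       ##########        # ## ##  #   oooooooooooooooooooooooooo            ##   ooooooooooooooooooooooooooooooooooooooooooo
168     #          # ####   #    #    ##   ### ooooooooooooooooooooooooooooo          ##    oooooooooooooooooooooooooooooooooooooooooo
```

```bash
python3 - <<'E'
from h import *
c,s=np.cos(B["yaw"]),np.sin(B["yaw"]); R=np.array([[c,s,0],[-s,c,0],[0,0,1]]); B["p"][2]=.126
f=lambda p: np.round(1000*R@(p-B["p"]),1)
for a in((217,122.5),(217.5,123.5)): p,e=tri([ray("side",a),ray("top",(160.7,184.8))]); print(f(p),e)
for uv in((217,123),(209,146)): print(uv,[np.round(sidept(B,uv,y),1) for y in(-.025,-.028)])
E
```

```text
[-20.6 -31.5  40.6] 0.006242048969156534
[-19.8 -31.   37.1] 0.005429028197712479
(217, 123) [array([-20. , -25. ,  34.4]), array([-22.1, -28. ,  37.7])]
(209, 146) [array([-46.2, -25. , -11.4]), array([-48.2, -28. ,  -8. ])]
```

```bash
python3 - <<'E'
from h import *
def pr(n,q):
    f,cx,cy,P=K[n]; k=P[:,:3].T@(q-P[:,3]); return np.round([f*k[0]/k[2]+cx,f*k[1]/k[2]+cy],1)
J=cv2.imread("pics/ct3.png").astype(int)
for y in range(196,300,3): print(y,''.join('o' if J[y,x,2]-J[y,x,0]>30 else ('.' if J[y,x].sum()<170 else ('#' if J[y,x].sum()>400 else ' ')) for x in range(90,220)))
B["p"][2]=.126; t=np.radians(30)
X=lambda x,z:(-116+ (x+73)*np.cos(t)+(z-20)*np.sin(t), 49.5-(x+73)*np.sin(t)+(z-20)*np.cos(t))
for nm,x,z in(("frontbot",-130,-55),("fronttop",-130,-25),("ledgeback",0,6),("ledgefront",-30,6)):
    a,b=X(x,z); print(nm,round(a),round(b),[pr("top",w(B,a/1e3,y/1e3,b/1e3))-[90,0] for y in(46.5,-43.5)])
E
```

```text
196 ooooooooooooooooooooooooooooooo###########oooooooooooooooooooooooo##########oooooooooooooooooooooooooooooooooooooooooooooooooooooo
199 ooooooooooooooooooooooooooooooooo##########ooooooooooooooooooooooooo#########ooooooooooooooooooooooooooooooooooooooooooooooooooooo
202 ooooooooooooooooooooooooooooooooooo##########oooooooooooooooooooooooo##########ooooooooooooooooooooooooooooooooooooooooooooooooooo
205 oooooooooooooooooooooooooooooooooooo ##########oooooooooooooooooooooooo#########oooooooooooooooooooooooooooooooooooooooooooooooooo
208 #ooooooooooooooooooooooooooooooooooooo     #####ooooooooooooooooooooooo##########ooooooooooooooooooooooooooooooooooooooooooooooooo
211 o##ooooooooooooooooooooooooooooooooooooo  ########ooooooooooooooooooooo####  #        ##oooooooooooooooooooooooooooooooooooooooooo
214 . #ooooooooooooooooooooooooooooooooooooo     #### oooooooooo ##                       # oooooooooooooooooooooooooooooooooooooooooo
217 o  .oo#oooooooooooooooooooooooooooooooo      .#####                                   #    ..............ooooooooooooooooooooooooo
220 .    . o#o     .
[... 3180 characters left out ...]
###   ooooooooooooooooooooooooooooooooo
292 ooo#oo#oooooo##oooo#  #ooo#oo#oooooo    ....           . ...          ####                    #  ooooooooooooooooooooooooooooooooo
295 oooooooooooo#ooooooo#ooooo#o##ooooo# # ...  #      ####                                         #ooooooooooooooooooooooooooooooooo
298 o#ooo#oo#oo#ooo##oooooooooooo##oooo###                                                  # oooooooooooooooooooooooooooooooooooooooo
frontbot -203 13 [array([ 41.8, 308.7]), array([ 97.8, 299.7])]
fronttop -188 39 [array([ 35.4, 301.6]), array([ 93.3, 292.4])]
ledgeback -60 1 [array([ 31.9, 220. ]), array([ 86.4, 211.3])]
ledgefront -86 16 [array([ 31.1, 235.8]), array([ 86.8, 227. ])]
```

Both cameras put the right tongue's tip about 36 mm above the slots' bottom edge, with a tilt of about 30°. The tray looks about 3 mm too far to -y, so I'll correct 2.5 mm and enter while watching the forces.

```bash
python3 jog.py '[[0,0.0025,0,0,0.01],[-0.005,0.0025,0,0,0.01],[-0.01,0.0025,0,0,0.01],[-0.015,0.0025,0,0,0.01],[-0.02,0.0025,0,0,0.01],[-0.02,0.0025,0,0,0.01]]' 15; python3 jog.py '[[-0.003,0,-0.001,0,0.01],[-0.006,0,-0.002,0,0.01],[-0.009,0,-0.004,0,0.01],[-0.009,0,-0.004,0,0.01]]'
python3 - <<'E'
from bench import r; from h import *
s=r.read_state(); print(s["ee_pos"],np.round(s["ft_force"],1),np.round(s["torque"],3))
J=r.camera("top")["img"][160:222,85:200,::-1].astype(int)
for y in range(4,62,2): print(160+y,''.join('o' if J[y,x,2]-J[y,x,0]>30 else ('.' if J[y,x].sum()<170 else ('#' if J[y,x].sum()>400 else ' ')) for x in range(115)))
E
```

```text
time: 14.95
ee_pos: [0.5299, 0.2046, 0.1777]
eef_rot: [-0.083, 0.997, -0.0, 0.0]
ft_force: [-0.1, 0.5, -3.7]
width: 0.02
grip_force: 15.0
time: 15.35
ee_pos: [0.5387, 0.2062, 0.1822]
eef_rot: [-0.083, 0.997, 0.0, 0.0]
ft_force: [0.1, -1.3, -4.2]
width: 0.0201
grip_force: 15.0
[0.53869498 0.20617648 0.18223328] [ 0.1 -1.3 -4.2] [-0.133 -0.159 -0.05 ]
164 oooooooooo..oooooooooooooooooooooooooooooooooooooooooooooooooooooooooooooooooooooo    .    ### ... .. ooooooooooooo
166 oooooooooooooooooooooooooooooooooooooooooooooooooooooooooooooo         .ooooooo################# .. . ..ooooooooooo
168 ooo ...    .oooooooooooooooooooooooooooooooooooooooooooooooooo   ##################    .        ### .. ....oooooooo
170 o.         .     oooooooooooooooooo   ooooooooooooooooo################              ....          ### ...  .oooooo
172 oo            .   .....oooooo         .oooo################                                           ### ...oooooo
174 oo             ..............  ################                   # ####### o..                        . ### .ooooo
176 oo          .....  #####
[... 2031 characters left out ...]
o#                 ooo#    ..........................................................  # ..ooooooooo
212              . #o  o      o         ooo# o ................................................................oooooooo
214               .o#ooo#oo#o o    o     oooooo ...............................................................oooooooo
216    o            #oooo### ##  #o# #  o oooooo ..............................................................oooooooo
218                  o ooo###o#ooo#o#oo###ooooooo ..............................................................ooooooo
220                  oo#ooo#o#oooo#o#####o oooo#ooo.............................................................ooooooo
```

```bash
python3 jog.py '[[0,-0.002,0,0,0.01],[-0.003,-0.002,-0.005,0,0.01],[-0.006,-0.002,-0.011,0,0.01],[-0.006,-0.002,-0.011,0,0.01]]'; python3 jog.py '[[-0.003,0,-0.005,0,0.01],[-0.006,0,-0.011,0,0.01],[-0.008,0,-0.015,0,0.01],[-0.008,0,-0.015,0,0.01]]'
python3 - <<'E'
from bench import r; from h import *
s=r.read_state(); c,q=np.cos(B["yaw"]),np.sin(B["yaw"]); d=s["ee_pos"]-B["p"]; print("board",c*d[0]+q*d[1],-q*d[0]+c*d[1],s["ee_pos"][2],np.round(s["ft_force"],1),np.round(s["torque"],3))
J=r.camera("top")["img"][150:222,85:200,::-1].astype(int)
for y in range(4,50,2): print(150+y,''.join('o' if J[y,x,2]-J[y,x,0]>30 else ('.' if J[y,x].sum()<170 else ('#' if J[y,x].sum()>400 else ' ')) for x in range(115)))
E
```

```text
time: 15.8
ee_pos: [0.5453, 0.2056, 0.1941]
eef_rot: [-0.083, 0.997, 0.0, 0.001]
ft_force: [-0.0, 0.0, -3.5]
width: 0.0198
grip_force: 15.0
time: 16.2
ee_pos: [0.5529, 0.2067, 0.2086]
eef_rot: [-0.083, 0.997, 0.0, 0.001]
ft_force: [0.4, -0.4, -4.0]
width: 0.0201
grip_force: 15.0
board -0.07276734038257383 0.0020661244187323777 0.20864358130363014 [ 0.4 -0.4 -4. ] [ 0.024  0.006 -0.026]
154 oooooooooooooooooooooooooooooooooooooooooooooooooooooooooo########oooooooooooooooooooooo oooooooooooooooooooooooooo
156 ooooooooooooooooooooooooooooooooooo.ooooooooooooooooooooo##########oooooooooooooo           ooooooooooooooooooooooo
158 ooooooooooooooooooooooooooooooo oooooooooooooooooooooooooo########## oooooooooooo            .ooooooooooooooooooooo
160 ooooooooooooooooooooooo########## ooooooooooooooooooooooooo##########oooooooooooo.         .  .  oooooooooooooooooo
162 ooooooooooooooooooooooo########### oooooooooooooooooooooooo ######### oooooooooooo           ..   .oooooooooooooooo
164 oooooooooooooooooooooooo########### oooooooooooooooooooooooo#########  ooooooooooo   ..    ### ..  .. ooooo
[... 1348 characters left out ...]
    ooo  o .  .........................### #                   .......................oooooooooooooo
190   o                  oooo o ....................................oo            ...........  .  ........ooooooooooooo
192  .o##oo                ooo# o ..................................o.....................................ooooooooooooo
194    ooo      o            ooo  oo ...............................o....  ...............................ooooooooooooo
196   . oo     o  #           oooo  o ..............................................................    .. oooooooooooo
198    .#oooo o oo   oo  o o  o ooooooo ............................................................    ..ooooooooooooo
```

Both tongues are through the slots. Now I'll raise and go further in, so the teeth come behind the plate.

```bash
python3 jog.py '[[-0.002,-0.001,-0.006,0,0.01],[-0.004,-0.001,-0.012,0,0.01],[-0.006,-0.001,-0.017,0,0.01],[-0.008,-0.001,-0.021,0,0.01],[-0.008,-0.001,-0.021,0,0.01]]'; python3 jog.py '[[-0.002,0,0,0,0.01],[-0.004,0,0,0,0.01],[-0.004,0,0,0,0.01]]'; python3 look.py B
```

```text
time: 16.75
ee_pos: [0.5609, 0.2069, 0.2293]
eef_rot: [-0.083, 0.997, 0.0, 0.001]
ft_force: [3.0, 0.4, -4.1]
width: 0.02
grip_force: 15.0
time: 17.05
ee_pos: [0.5643, 0.2076, 0.2287]
eef_rot: [-0.083, 0.997, 0.0, -0.0]
ft_force: [-0.9, -0.1, -3.9]
width: 0.0199
grip_force: 15.0
[0.56425549 0.20763197 0.22874685] 0.01994947580574805 [-0.002  0.066 -0.008] [-0.9 -0.1 -3.9]
```

```bash
python3 jog.py '[[0,0,0.005,0,0.01],[0,0,0.01,0,0.01],[0,0,0.014,0,0.01],[0,0,0.014,0,0.01]]' 5; python3 wt.py; python3 jog.py '[[0.001,0,0.004,0,0.01],[0.002,0,0.008,0,0.01],[0.003,0,0.012,0,0.01],[0.003,0,0.012,0,0.01]]' 4; python3 wt.py;
```

```text
time: 17.45
ee_pos: [0.5637, 0.2074, 0.2139]
eef_rot: [-0.083, 0.997, -0.0, -0.001]
ft_force: [0.1, -0.6, -3.8]
width: 0.02
grip_force: 5.0
rows 108 144 (pad dz, tilt by bottom, tilt by top): [(-6, np.float64(39.0), np.float64(23.8)), (-3, np.float64(33.8), np.float64(26.6)), (0, np.float64(30.6), np.float64(18.8)), (3, np.float64(28.2), np.float64(47.2)), (6, np.float64(26.4), np.float64(12.4)), (10, np.float64(24.2), np.float64(10.0))]
time: 17.9
ee_pos: [0.5604, 0.2069, 0.2022]
eef_rot: [-0.083, 0.997, -0.0, -0.001]
ft_force: [-2.7, -1.3, -1.7]
width: 0.0203
grip_force: 4.0
rows 107 140 (pad dz, tilt by bottom, tilt by top): [(-6, np.float64(41.4), np.float64(23.8)), (-3, np.float64(35.2), np.float64(26.6)), (0, np.float64(31.6), np.float64(29.4)), (3, np.float64(29.2), np.float64(41.0)), (6, np.float64(27.2), np.float64(17.8)), (10, np.float64(25.0), np.float64(14.4))]
```

```bash
python3 jog.py '[[0,0,-0.006,0,0.01],[-0.003,0,-0.014,0,0.01],[-0.006,0,-0.02,0,0.01],[-0.006,0,-0.02,0,0.01]]' 10; python3 jog.py '[[-0.002,0,0,0,0.01],[-0.004,0,0,0,0.01],[-0.004,0,0,0,0.01]]';python3 jog.py '[[-0.002,0,0,0,0.01],[-0.004,0,0,0,0.01],[-0.004,0,0,0,0.01]]'; python3 wt.py
```

```text
time: 18.35
ee_pos: [0.5681, 0.2082, 0.2242]
eef_rot: [-0.083, 0.997, 0.0, 0.001]
ft_force: [-0.1, 0.4, -3.5]
width: 0.0199
grip_force: 10.0
time: 18.65
ee_pos: [0.5704, 0.2086, 0.2223]
eef_rot: [-0.083, 0.997, -0.0, -0.001]
ft_force: [-4.9, -1.2, -1.6]
width: 0.0201
grip_force: 10.0
time: 18.95
ee_pos: [0.5745, 0.2094, 0.2223]
eef_rot: [-0.083, 0.997, -0.0, -0.001]
ft_force: [-5.1, -0.4, -1.4]
width: 0.0199
grip_force: 10.0
rows 101 139 (pad dz, tilt by bottom, tilt by top): [(-6, np.float64(49.2), np.float64(24.0)), (-3, np.float64(43.6), np.float64(26.8)), (0, np.float64(37.4), np.float64(29.6)), (3, np.float64(34.0), np.float64(40.2)), (6, np.float64(31.4), np.float64(18.6)), (10, np.float64(28.8), np.float64(15.0))]
```

```bash
python3 jog.py '[[0.004,0,0,0,0.01],[0.0065,0,0,0,0.01],[0.0065,0,0.005,0,0.01],[0.0065,0,0.01,0,0.01],[0.0065,0,0.01,0,0.01]]' 10; python3 jog.py '[[0.001,0,0.004,0,0.01],[0.002,0,0.006,0,0.01],[0.003,0,0.008,0,0.01],[0.003,0,0.008,0,0.01]]' 4;python3 wt.py
```

```text
time: 19.5
ee_pos: [0.5683, 0.2082, 0.2118]
eef_rot: [-0.083, 0.997, -0.0, -0.001]
ft_force: [-0.6, 0.3, -4.5]
width: 0.0198
grip_force: 10.0
time: 19.9
ee_pos: [0.5652, 0.2077, 0.2047]
eef_rot: [-0.083, 0.997, 0.0, -0.0]
ft_force: [-2.7, -0.9, 0.2]
width: 0.0204
grip_force: 4.0
rows 101 135 (pad dz, tilt by bottom, tilt by top): [(-6, np.float64(49.2), np.float64(24.0)), (-3, np.float64(44.0), np.float64(26.6)), (0, np.float64(37.6), np.float64(29.4)), (3, np.float64(34.0), np.float64(32.0)), (6, np.float64(31.4), np.float64(27.0)), (10, np.float64(28.8), np.float64(20.2))]
```

```bash
python3 jog.py '[[0.002,0,0.003,0,0.01],[0.003,0,0.005,0,0.01],[0.003,0,0.005,0,0.01]]' 4;python3 wt.py
```

```text
time: 20.25
ee_pos: [0.5623, 0.2072, 0.1994]
eef_rot: [-0.083, 0.997, -0.0, -0.0]
ft_force: [-4.5, -0.5, -0.5]
width: 0.0199
grip_force: 4.0
rows 102 130 (pad dz, tilt by bottom, tilt by top): [(-6, np.float64(49.2), np.float64(23.8)), (-3, np.float64(42.0), np.float64(26.6)), (0, np.float64(36.4), np.float64(29.4)), (3, np.float64(33.2), np.float64(32.0)), (6, np.float64(30.6), np.float64(34.6)), (10, np.float64(28.2), np.float64(28.8))]
```

```bash
cat > map.py <<'E'
from bench import r; from h import *; import sys
n,y0,y1,x0,x1=sys.argv[1],*map(int,sys.argv[2:6]); I=r.camera(n)["img"][:,:,::-1]; J=I.astype(int); cv2.imwrite("pics/map_%s.png"%n,I)
print(np.round(r.read_state()["ft_force"],1))
for y in range(y0,y1,2): print(y,''.join('o' if J[y,x,2]-J[y,x,0]>30 else ('.' if J[y,x].sum()<170 else ('#' if J[y,x].sum()>400 else ' ')) for x in range(x0,x1)))
E
python3 map.py top 146 196 85 200; python3 map.py side 60 150 160 270
```

```text
[-3.6 -1.7 -1.5]
146 ooooooooooooooooooooooooooooooooooooooooooooooooooooooooooooooooooooooooooooooooooooooooooooooooooooooooooooooooooo
148 ooooooooooooooooooooooooooooooooooooooooooooooooooooooooooooooooooooooooooooooooooooooooooooooooooooooooooooooooooo
150 ooooooooooooooooooooooooooooooooooooooooooooooooooooooooooooooooooooooo.ooooooooooooooooooooooooooooooooooooooooooo
152 ooooooooooooooooooooooooooooooooooooooooooooooooooooooooooo #######oooooooooooooooooooooooooooooooooooooooooooooooo
154 oooooooooooooooooooooooooooooooooooooooooooooooooooooooooo### ######oooooooooooooooooooo oooooooooooooooooooooooooo
156 oooooooooooooooooooooooooooooooo oo.ooooooooooooooooooooooo########## ooooooooooo.         oooooooooooooooooooooooo
158 oooooooooooooooooooooooo ######### ooooooooooooooooooooooooo######## .ooooooooooo          ...ooooooooooooooooooooo
160 oooooooooooooooooooooooo########### ooooooooooooooooooooooooo#######   oooooooooo.         . ....oooooooooooooooooo
162 ooooooooooooooooooooooooo########### oooooooooooooooooooooooo ####      oooooooooo          .. ....oooooooooooooooo
164
[... 6388 characters left out ...]
oooooooooo
138                                                                                 ##    oooooooooooooooooooooooo
140                                                                                 ##    oooooooooooooooooooooooo
142                                                               #                 ##    oooooooooooooooooooooooo
144                                                           #                     ##    oooooooooooooooooooooooo
146                             #        ######        ##   # ###                   ##    oooooooooooooooooooooooo
148             ###                                       # # ####                   #     ooooooooooooooooooooooo
```

```bash
python3 - <<'E'
from h import *
B["p"][2]=.126
c,s=np.cos(B["yaw"]),np.sin(B["yaw"]); R=np.array([[c,s,0],[-s,c,0],[0,0,1]])
f=lambda p: np.round(1000*R@(p-B["p"]),1)
for z in(.17,.18,.19,.2): print(z,"tip L",f(plane("top",(113.5,157.3),z)),"tip R",f(plane("top",(148,151.5),z)))
for uv in((236,101.5),): print([np.round(sidept(B,uv,y),1) for y in(-.022,-.026,-.030)])
for uv in((229,131),(226,122),(226,134)): print(uv,[np.round(sidept(B,uv,y),1) for y in(-.022,-.026,-.030)])
# ledge back edge in top view ~ idx(55..95,row ~171..)
from bench import r
s=r.read_state(); print(f(s["ee_pos"]))
E
```

```text
0.17 tip L [35.5 32.2 44. ] tip R [ 36.1 -22.1  44. ]
0.18 tip L [33.4 29.1 54. ] tip R [ 33.9 -24.5  54. ]
0.19 tip L [31.3 26.  64. ] tip R [ 31.8 -26.9  64. ]
0.2 tip L [29.2 22.8 74. ] tip R [ 29.7 -29.3  74. ]
[array([ 34.1, -22. ,  56.4]), array([ 31. , -26. ,  60.5]), array([ 27.8, -30. ,  64.6])]
(229, 131) [array([ 10.2, -22. ,  -7.7]), array([  7.2, -26. ,  -3.1]), array([  4.2, -30. ,   1.4])]
(226, 122) [array([  4.6, -22. ,  20.3]), array([  1.7, -26. ,  24.7]), array([ -1.3, -30. ,  29.1])]
(226, 134) [array([  1.7, -22. , -10.8]), array([ -1.2, -26. ,  -6.2]), array([ -4.1, -30. ,  -1.6])]
[-63.    1.1  73.7]
```

Both cameras agree: tips at x 32, y ±26, z 60 mm, tilt ~30°. That leaves the tray 9 mm too far out, with the teeth on the front edge of the blocks. I'll lift, go in and lower again while keeping the back close to the board.

```bash
python3 jog.py '[[0.001,0,-0.006,0,0.01],[0,0,-0.013,0,0.01],[-0.004,0,-0.014,0,0.01],[-0.007,0,-0.014,0,0.01],[-0.0085,0,-0.014,0,0.01],[-0.0085,0,-0.014,0,0.01]]' 10; python3 jog.py '[[0,0,0.005,0,0.01],[0,0,0.009,0,0.01],[0,0,0.012,0,0.01],[0,0,0.012,0,0.01]]' 4.5; python3 wt.py
```

```text
time: 21.0
ee_pos: [0.5709, 0.2087, 0.2134]
eef_rot: [-0.083, 0.997, -0.0, -0.001]
ft_force: [-3.1, 0.5, -2.7]
width: 0.0201
grip_force: 10.0
time: 21.4
ee_pos: [0.571, 0.2086, 0.2011]
eef_rot: [-0.083, 0.997, -0.0, -0.0]
ft_force: [-0.6, 0.0, -3.7]
width: 0.0198
grip_force: 4.5
rows 101 130 (pad dz, tilt by bottom, tilt by top): [(-6, np.float64(49.2), np.float64(23.8)), (-3, np.float64(43.8), np.float64(26.6)), (0, np.float64(37.4), np.float64(29.4)), (3, np.float64(34.0), np.float64(32.0)), (6, np.float64(31.4), np.float64(34.6)), (10, np.float64(28.8), np.float64(28.6))]
```

```bash
python3 jog.py '[[0,0,0.003,0,0.01],[0,0,0.006,0,0.01],[0,0,0.006,0,0.01]]' 4.5; python3 jog.py '[[0.001,0,0.003,0,0.01],[0.002,0,0.006,0,0.01],[0.002,0,0.006,0,0.01]]' 4; python3 wt.py
```

```text
time: 21.75
ee_pos: [0.5709, 0.2087, 0.1955]
eef_rot: [-0.083, 0.997, -0.0, -0.0]
ft_force: [-2.1, -1.1, -3.0]
width: 0.0196
grip_force: 4.5
time: 22.05
ee_pos: [0.569, 0.2084, 0.1893]
eef_rot: [-0.083, 0.997, -0.0, -0.0]
ft_force: [0.2, -0.6, -3.4]
width: 0.0204
grip_force: 4.0
rows 104 129 (pad dz, tilt by bottom, tilt by top): [(-6, np.float64(49.2), np.float64(23.8)), (-3, np.float64(38.4), np.float64(26.6)), (0, np.float64(34.0), np.float64(29.4)), (3, np.float64(31.2), np.float64(32.0)), (6, np.float64(29.0), np.float64(34.6)), (10, np.float64(26.6), np.float64(30.8))]
```

```bash
python3 jog.py '[[0.001,0,0.003,0,0.01],[0.002,0,0.006,0,0.01],[0.003,0,0.008,0,0.01],[0.003,0,0.008,0,0.01]]' 4; python3 wt.py; python3 map.py top 146 186 85 200; python3 map.py side 90 140 200 260
```

```text
time: 22.5
ee_pos: [0.5659, 0.2078, 0.1815]
eef_rot: [-0.083, 0.997, -0.0, -0.0]
ft_force: [-2.6, -0.5, -3.4]
width: 0.0201
grip_force: 4.0
rows 111 129 (pad dz, tilt by bottom, tilt by top): [(-6, np.float64(34.0), np.float64(23.8)), (-3, np.float64(30.4), np.float64(26.6)), (0, np.float64(27.8), np.float64(29.4)), (3, np.float64(25.6), np.float64(32.0)), (6, np.float64(24.0), np.float64(34.6)), (10, np.float64(22.2), np.float64(44.6))]
[-2.2 -0.1 -2.6]
146 ooooooooooooooooooooooooooooooooooooooooooooooooooooooooooooooooooooooooooooooooooooooooooooooooooooooooooooooooooo
148 ooooooooooooooooooooooooooooooooooooooooooooooooooooooooooooooooooooooooooooooooooooooooooooooooooooooooooooooooooo
150 #oooooooooooooooooooooooooooooooooooooooooooooooooooooooooooooooooooooo.ooooooooooooooooooooooooooooooooooooooooooo
152 o#oooooooooooooooooooooooooooooooooooooooooooooooooooooooo##########ooooooooooooooooooooooooooooooooooooooooooooooo
154  o#oooooooooooooooooooooooooooooooooooooooooooo.oooooooooo ####### ##ooooooooooooooooooo oooooooooooooooooooooooooo
156  .##ooooooooooooooooooooooooooo # .oo
[... 2695 characters left out ...]
...........   oooo           ##    ooooooooooooooo
120 ..................    ##oooo           ##    ooooooooooooooo
122 ...   .........  ##   ##oooo           ##    ooooooooooooooo
124 ...  ......           ##ooo            ##    ooooooooooooooo
126 ........              #####            ##    ooooooooooooooo
128 ....                      #            ##     oooooooooooooo
130                                        ##     oooooooooooooo
132                              #         ###    oooooooooooooo
134                        ###  ###         ##    oooooooooooooo
136                                         ##    oooooooooooooo
138                                         ##    oooooooooooooo
```

```bash
cat > tip.py <<'E'
import sys; from h import *; from bench import r
B["p"][2]=.126
c,s=np.cos(B["yaw"]),np.sin(B["yaw"]); R=np.array([[c,s,0],[-s,c,0],[0,0,1]])
f=lambda p: 1000*R@(p-B["p"])
lu,lv,ru,rv=map(float,sys.argv[1:5]); t=f(r.read_state()["ee_pos"]); t[2]-=3; print("pads",np.round(t,1))
for z in np.arange(.13,.21,.01):
    L,Q=f(plane("top",(lu,lv),z)),f(plane("top",(ru,rv),z)); x=(L[0]+Q[0])/2
    # tray: pads(-73+da, 14+b) ; vector pads->tip length fixed by a,b: solve tilt from tip direction assuming b
    o=[]
    for b in(14,20):
        ang=np.degrees(np.arctan2(60-b,89)-np.arctan2(z*1000-126-t[2],x-t[0])); o.append((b,round(ang,1),round(np.hypot(x-t[0],z*1000-126-t[2])-np.hypot(89,60-b),1)))
    print("z",round(z*1000-126),"x",round(x,1),"ymid",round((L[1]+Q[1])/2,1),"tilt,len err",o)
E
python3 tip.py 114 157.3 147.7 151.3
```

```text
pads [-59.5   1.1  52.8]
z 4 x 44.4 ymid 16.0 tilt,len err [(14, np.float64(52.5), np.float64(14.6)), (20, np.float64(49.4), np.float64(17.2))]
z 14 x 42.2 ymid 13.2 tilt,len err [(14, np.float64(48.2), np.float64(8.7)), (20, np.float64(45.1), np.float64(11.3))]
z 24 x 40.1 ymid 10.5 tilt,len err [(14, np.float64(43.4), np.float64(3.5)), (20, np.float64(40.3), np.float64(6.1))]
z 34 x 38.0 ymid 7.7 tilt,len err [(14, np.float64(38.2), np.float64(-0.9)), (20, np.float64(35.1), np.float64(1.7))]
z 44 x 35.9 ymid 4.9 tilt,len err [(14, np.float64(32.6), np.float64(-4.4)), (20, np.float64(29.4), np.float64(-1.8))]
z 54 x 33.8 ymid 2.1 tilt,len err [(14, np.float64(26.6), np.float64(-6.9)), (20, np.float64(23.4), np.float64(-4.3))]
z 64 x 31.7 ymid -0.6 tilt,len err [(14, np.float64(20.3), np.float64(-8.3)), (20, np.float64(17.2), np.float64(-5.7))]
z 74 x 29.6 ymid -3.4 tilt,len err [(14, np.float64(13.9), np.float64(-8.6)), (20, np.float64(10.8), np.float64(-6.0))]
```

```bash
python3 jog.py '[[0.002,0,0.003,0,0.01],[0.003,0,0.006,0,0.01],[0.003,0,0.006,0,0.01]]' 4; python3 wt.py; python3 jog.py '[[0.001,0,0.003,0,0.01],[0.002,0,0.006,0,0.01],[0.002,0,0.006,0,0.01]]' 4; python3 wt.py; python3 map.py top 148 176 100 170;  python3 map.py side 90 140 200 260
```

```text
time: 22.95
ee_pos: [0.5631, 0.2074, 0.1754]
eef_rot: [-0.083, 0.997, -0.0, -0.0]
ft_force: [-1.4, -0.4, -4.2]
width: 0.02
grip_force: 4.0
rows 118 131 (pad dz, tilt by bottom, tilt by top): [(-6, np.float64(26.0), np.float64(23.8)), (-3, np.float64(23.8), np.float64(26.6)), (0, np.float64(22.0), np.float64(29.4)), (3, np.float64(20.6), np.float64(32.0)), (6, np.float64(19.2), np.float64(34.6)), (10, np.float64(17.8), np.float64(26.4))]
time: 23.3
ee_pos: [0.5611, 0.2071, 0.1694]
eef_rot: [-0.083, 0.997, -0.0, -0.0]
ft_force: [0.1, 0.3, -3.9]
width: 0.0199
grip_force: 4.0
rows 126 134 (pad dz, tilt by bottom, tilt by top): [(-6, np.float64(19.0), np.float64(23.8)), (-3, np.float64(17.4), np.float64(26.6)), (0, np.float64(16.2), np.float64(29.4)), (3, np.float64(15.2), np.float64(32.0)), (6, np.float64(14.2), np.float64(39.2)), (10, np.float64(13.0), np.float64(21.4))]
[ 0.  -0.  -4.4]
148 oooooooooooooooooooooooooooooooooooooooooooooooooooooooooooooooooooooo
150 oooooooooooooooooooooooooooooooooooooooooooooooooooooooo.ooooooooooooo
152 oooooooooooooooooooooooooooooooooooooooooooooooo
[... 1784 characters left out ...]
....................         ##    ooooooooooooooo
120   .........................            ##    ooooooooooooooo
122 ........................oooo           ##    ooooooooooooooo
124 ....................   #ooo            ##    ooooooooooooooo
126 .................    ######            ##     oooooooooooooo
128 .    .........         ####            ##     oooooooooooooo
130 .   ......               ####           #     oooooooooooooo
132 ......                      ###        ###    oooooooooooooo
134 ....                        ###         ##    oooooooooooooo
136                      ## # ## #          ##    oooooooooooooo
138                              #          ##    oooooooooooooo
```

Working: the tilt is down to ~15° with no strain. I'll keep lowering.

```bash
python3 jog.py '[[0.001,0,0.003,0,0.01],[0.002,0,0.006,0,0.01],[0.003,0,0.009,0,0.01],[0.003,0,0.009,0,0.01]]' 4; python3 wt.py; python3 jog.py '[[0.0005,0,0.003,0,0.01],[0.001,0,0.006,0,0.01],[0.001,0,0.006,0,0.01]]' 4; python3 wt.py; python3 map.py top 152 180 100 170
```

```text
time: 23.85
ee_pos: [0.5581, 0.2065, 0.1604]
eef_rot: [-0.083, 0.997, -0.0, -0.0]
ft_force: [0.2, 0.4, -3.6]
width: 0.0198
grip_force: 4.0
rows 139 141 (pad dz, tilt by bottom, tilt by top): [(-6, np.float64(9.0), np.float64(23.8)), (-3, np.float64(8.2), np.float64(26.6)), (0, np.float64(7.4), np.float64(29.4)), (3, np.float64(6.8), np.float64(19.2)), (6, np.float64(6.4), np.float64(15.8)), (10, np.float64(5.6), np.float64(12.8))]
time: 24.2
ee_pos: [0.5569, 0.2061, 0.1545]
eef_rot: [-0.083, 0.997, -0.0, -0.0]
ft_force: [-3.0, -1.3, -1.0]
width: 0.0203
grip_force: 4.0
rows 144 144 (pad dz, tilt by bottom, tilt by top): [(-6, np.float64(5.4), np.float64(24.0)), (-3, np.float64(4.8), np.float64(26.8)), (0, np.float64(4.2), np.float64(17.8)), (3, np.float64(3.8), np.float64(47.8)), (6, np.float64(3.4), np.float64(11.8)), (10, np.float64(2.8), np.float64(9.6))]
[-2.9 -2.9 -0.7]
152 oooooooooooooooooooooooooooooooooooooooooooo.ooooooooooooooooooooooooo
154 oooooooooooooooooooooooooooooooooooooooooooooooooooooooooooooooooooooo
156 oooooooooooooooooooooooooooooooooooooooooooooooooooooooooooooooooo    
158 oooooooooooooooooooooooooooooooooooooooooooooooooooooooooooooooooo.   
160 oooooooooooooooooooooooooooooooooooooooooooooooooooooooooooooooooo.   
162 ooooooooooooooooooooooooooooooooooooooooooooooo.ooooooooooooooooooo   
164 ooooooooooooooooooooooooooooooooooooooooooooooooooooooooooooooooooo   
166 oooooooooooooooooooooooooooooooooooooooooooo########## ..ooooo o######
168 #oooooooooooooooooooooooooooooooooooooooooooo      #################  
170 oooooooooooooooooo ooooooooooooooooooooo################              
172   o ....oo########## ....   ################                          
174    o .....      ################                     o######   .      
176     o###############                              ### ##########  #   
178    . o                                              .. ##    #########
```

```bash
python3 jog.py '[[0.0015,0,0.002,0,0.01],[0.0015,0,0.004,0,0.01],[0.0015,0,0.004,0,0.01]]' 3; python3 wt.py; python3 jog.py '[[0,0,0,0,0.04],[0,0,0,0,0.06],[0,0,0,0,0.06],[0,0,0,0,0.06],[0,0,0,0,0.06]]'; python3 wt.py; python3 map.py top 152 240 100 190;  python3 map.py side 85 155 185 260
```

```text
time: 24.6
ee_pos: [0.5567, 0.2061, 0.1513]
eef_rot: [-0.083, 0.997, 0.0, 0.001]
ft_force: [1.9, -2.3, 0.9]
width: 0.0202
grip_force: 3.0
rows 144 144 (pad dz, tilt by bottom, tilt by top): [(-6, np.float64(5.2), np.float64(23.8)), (-3, np.float64(4.6), np.float64(26.6)), (0, np.float64(4.0), np.float64(40.2)), (3, np.float64(3.6), np.float64(13.8)), (6, np.float64(3.2), np.float64(11.6)), (10, np.float64(2.6), np.float64(9.4))]
time: 25.15
ee_pos: [0.5557, 0.2063, 0.1508]
eef_rot: [-0.083, 0.997, 0.0, -0.0]
ft_force: [0.6, -0.2, -0.1]
width: 0.0519
grip_force: 0.0
rows 146 146 (pad dz, tilt by bottom, tilt by top): [(-6, np.float64(4.0), np.float64(24.0)), (-3, np.float64(3.4), np.float64(18.8)), (0, np.float64(3.0), np.float64(43.2)), (3, np.float64(2.6), np.float64(11.2)), (6, np.float64(2.2), np.float64(9.4)), (10, np.float64(1.8), np.float64(7.6))]
[0.2 0.4 0.1]
152 oooooooooooooooooooooooooooooooooooooooooooooooooooooooooooooooooooooooooooooooooooooooooo
154 ooooooooooooooooooooooooooooooooooooooooooooooooooooooooooooooooooooooooo oooooooooooooooo
156 oooooooooooooooooooo.ooooo
[... 6068 characters left out ...]
   ..........   ###  #####  ##          ##    oooooooooooooo
139 ooooooooo......   ......         #####                 ##    oooooooooooooo
141 oooooooooo...........              #                   ##    oooooooooooooo
143 ooooooooo ........... ###                              ##    oooooooooooooo
145 oooooo    ...........          ###         ##          ##    oooooooooooooo
147 oooo      ..........          # ##       ###            #     ooooooooooooo
149 o          ......         # ####      ######  #         ##    ooooooooooooo
151              .          # ####     ### #    ##          ##    ooooooooooooo
153           #     #    #####       ## ###                 ##    ooooooooooooo
```

Released, and the tray stays hung. Next I'll lift clear, close the fingers and line up over the ledge.

```bash
python3 jog.py '[[0,0,-0.02,0,0.06],[0,0,-0.05,0,0.06],[0,0,-0.09,0,0.06],[0,0,-0.1,0,0.0],[0.03,0,-0.1,0,0.0],[0.06,0,-0.1,0,0.0],[0.06,0,-0.1,0,0.0]]' 10
python3 map.py top 160 215 85 200; python3 - <<'E'
from h import *; from bench import r
def pr(n,q):
    f,cx,cy,P=K[n]; k=P[:,:3].T@(q-P[:,3]); return np.round([f*k[0]/k[2]+cx,f*k[1]/k[2]+cy],1)
B["p"][2]=.126
for x,y,z in((-3,45,12),(-3,-45,12),(-33,45,12),(-33,-45,12),(13,26,66),(13,-26,66)): print(x,y,pr("top",w(B,x/1e3,y/1e3,z/1e3))-[85,0])
s=r.read_state(); print(s["ee_pos"],s["width"],go(s,w(B,-.021,0,.05),B["yaw"]))
E
```

```text
time: 26.0
ee_pos: [0.4942, 0.196, 0.2506]
eef_rot: [-0.083, 0.997, 0.001, -0.001]
ft_force: [0.7, -0.2, 0.0]
width: 0.0358
grip_force: 0.0
[ 0.1 -0.5  0.5]
160 ooooooooooooooooooooooooooooooooooooooooooooooooooooooooooooooooooooooooooooooooo.            .  oooooooooooooooooo
162 oooooooooooooooooooooooooooooooooooooooooooooooooooooooooooooooooooooooooooooooooo          . .  ..oooooooooooooooo
164 oooooooooooooooooooooooooooooooooooooooooooooooooooooooooooooooooooooooooooooooooo    .    ### .    . ooooooooooooo
166 oooooooooooooooooooooooooooooooooooooooooooooooooooooooooooo  ####### .oooooooo#################  .. ...ooooooooooo
168 oooo.. .   .oooooooooooooooooooooooooooooooooooooooooooooooo     ##################             ###  .    .oooooooo
170 o.          .. . oooooooooooooooooooooooooooooooooooooo################              ....          ### ... .. ooooo
172 oo               ......ooo######### .... o ################                                           ### . .oooooo
174 oo             ..........     #################                    oo######   .                    
[... 1953 characters left out ...]
ooooooooooooooooooooooooooooo  ....           ...oooooooo     #####              ##   ooooooooooooooooo
210 ooooooooooooooooooooooooooooooooooooooooo  ....       oooooooooooooooo    #####              ##   ooooooooooooooooo
212 ooooooooooooooooooooooooooooooooooooooooo  .....      oooooooooooooooo    #######            ##   ooooooooooooooooo
214 oooooooooooooooooooooooooooooooooooooooooo  ....     .ooooooooooooooooo    ######             ##  #oooooooooooooooo
-3 45 [ 30.7 185. ]
-3 -45 [ 85.8 176.3]
-33 45 [ 33.3 203.3]
-33 -45 [ 88.5 194.5]
13 26 [ 29.7 169. ]
13 -26 [ 63.9 163.6]
[0.49557448 0.19635879 0.25089334] 0.031672015979743146 (array([-0.11  , -0.0017,  0.0749]), np.float64(0.003))
```

Top view: the ledge corners match a tray hung at x ≈ -4, y ≈ 0 mm, nearly level. Now over the ledge and down.

```bash
python3 jog.py '[[-0.04,-0.002,0,0.003,0],[-0.08,-0.002,0,0.003,0],[-0.111,-0.002,0,0.003,0],[-0.111,-0.002,0.04,0.003,0],[-0.111,-0.002,0.07,0.003,0],[-0.111,-0.002,0.08,0.003,0],[-0.111,-0.002,0.08,0.003,0]]' 20
python3 - <<'E'
from h import *; from bench import r
s=r.read_state(); print(s["ee_pos"],s["width"],go(s,w(B,-.020,0,.04),B["yaw"]),s["ft_force"])
E
```

```text
time: 26.75
ee_pos: [0.6061, 0.2124, 0.1694]
eef_rot: [-0.082, 0.997, -0.001, -0.001]
ft_force: [-0.3, 0.2, 0.1]
width: 0.0006
grip_force: 0.0
[0.60611947 0.21240162 0.1694271 ] 0.0006049563103480356 (array([ 0.0007,  0.001 , -0.0006]), np.float64(-0.001)) [-0.29169254  0.2244601   0.07459883]
```

```bash
python3 jog.py '[[0,0,0.003,0,0],[0,0,0.006,0,0],[0,0,0.008,0,0],[0,0,0.008,0,0]]'; python3 jog.py '[[0,0,0.002,0,0],[0,0,0.004,0,0],[0,0,0.004,0,0]]'
```

```text
time: 27.15
ee_pos: [0.6066, 0.2128, 0.1633]
eef_rot: [-0.082, 0.997, 0.0, 0.0]
ft_force: [-0.4, -0.2, -0.6]
width: 0.0006
grip_force: 0.0
time: 27.45
ee_pos: [0.6063, 0.2126, 0.1586]
eef_rot: [-0.082, 0.997, -0.0, -0.0]
ft_force: [0.8, 0.5, 0.0]
width: 0.0004
grip_force: 0.0
```

```bash
python3 jog.py '[[0,0,0.002,0,0],[0,0,0.004,0,0],[0,0,0.004,0,0]]';python3 jog.py '[[0,0,0.002,0,0],[0,0,0.003,0,0],[0,0,0.003,0,0]]'
```

```text
time: 27.75
ee_pos: [0.6067, 0.2126, 0.1565]
eef_rot: [-0.081, 0.997, 0.001, 0.0]
ft_force: [-5.7, -1.5, 13.3]
width: 0.0004
grip_force: 6.8
time: 28.05
ee_pos: [0.6067, 0.2127, 0.1539]
eef_rot: [-0.081, 0.997, 0.001, 0.0]
ft_force: [-7.6, -1.9, 17.0]
width: 0.0002
grip_force: 8.5
```

```bash
python3 jog.py '[[0,0,0.002,0,0],[0,0,0.002,0,0]]';python3 jog.py '[[0,0,0.002,0,0],[0,0,0.002,0,0]]';python3 jog.py '[[0,0,0.002,0,0],[0,0,0.002,0,0]]'
```

```text
time: 28.25
ee_pos: [0.6067, 0.2126, 0.1521]
eef_rot: [-0.081, 0.997, 0.001, 0.0]
ft_force: [-8.5, -1.8, 18.0]
width: 0.0005
grip_force: 9.1
time: 28.45
ee_pos: [0.6068, 0.2127, 0.1518]
eef_rot: [-0.081, 0.997, 0.001, 0.001]
ft_force: [-15.9, -4.0, 32.4]
width: 0.0005
grip_force: 16.6
time: 28.65
ee_pos: [0.6068, 0.2126, 0.1516]
eef_rot: [-0.081, 0.997, 0.002, 0.001]
ft_force: [-23.3, -6.7, 47.2]
width: 0.0006
grip_force: 24.1
```

```bash
python3 jog.py '[[0.001,0,0.001,0,0],[0.001,0,0.001,0,0]]'; python3 jog.py '[[0,0,-0.01,0,0],[0,0,-0.05,0,0],[0,0,-0.09,0,0],[0.05,0,-0.1,0,0],[0.1,0,-0.1,0,0],[0.14,0,-0.12,0,0],[0.14,0,-0.12,0,0]]'; python3 map.py top 162 206 85 200; python3 map.py side 90 180 150 260
python3 - <<'E'
from h import *
def pr(n,q):
    f,cx,cy,P=K[n]; k=P[:,:3].T@(q-P[:,3]); return np.round([f*k[0]/k[2]+cx,f*k[1]/k[2]+cy],1)
B["p"][2]=.126
for zz in(0,6):
  for x,y,z in((-2,45,6),(-2,-45,6),(-32,45,6),(-32,-45,6),(-132,45,-30),(-132,-45,-30)): print(zz,x,y,"top",pr("top",w(B,x/1e3,y/1e3,(z+zz)/1e3))-[85,0],"side",pr("side",w(B,x/1e3,y/1e3,(z+zz)/1e3))-[150,0])
E
```

```text
time: 28.85
ee_pos: [0.6067, 0.2126, 0.1516]
eef_rot: [-0.081, 0.997, 0.002, 0.002]
ft_force: [-20.2, -5.1, 51.0]
width: 0.0003
grip_force: 25.8
time: 29.55
ee_pos: [0.4648, 0.1897, 0.2678]
eef_rot: [-0.082, 0.997, 0.003, 0.001]
ft_force: [1.3, -0.2, 0.1]
width: 0.0004
grip_force: 0.0
[-0.1  0.2 -0.5]
162 oooooooooooooooooooooooooooooooooooooooooooooooooooooooooooooooooooooooooooooooooo              . .oooooooooooooooo
164 oooooooooooooooooooooooooooooooooooooooooooooooooooooooooooooooooooooooooooooooooo  . .    ### .. . . ooooooooooooo
166 oooooooooooooooooooooooooooooooooooooooooooooooooooooooooooooooooo    .oooooooo################# ..   ..ooooooooooo
168 oooo..     .oooooooooooooooooooooooooooooooooooooooooooooooo     ##################             ### ..   ..oooooooo
170 o.               oooooooooooooooooooooooooooooooooooooo################              ..            ### ..   . ooooo
172 oo            .   .....oooooo#####  ....ooo################                                           ### .. oooooo
174 oo             ............  ##################                  # ooo## 
[... 6887 characters left out ...]
ooooooooo #oooooooooooooooo
178 ooooooooooooooooooooooo            ##            ###oooooooooooooooooooooooooooooooooooooooooooooooooooooooooo
0 -2 45 top [ 31.9 184.7] side [ 53.8 113.1]
0 -2 -45 top [ 86.5 176.1] side [ 81.3 134.5]
0 -32 45 top [ 34.4 202.9] side [ 42.5 119.6]
0 -32 -45 top [ 89.2 194.2] side [ 69.9 141.5]
0 -132 45 top [ 49.6 262.6] side [  6.1 155.1]
0 -132 -45 top [102.3 254.2] side [ 32.4 178.9]
6 -2 45 top [ 30.6 184.4] side [ 53.5 110.9]
6 -2 -45 top [ 85.7 175.7] side [ 81.1 132.3]
6 -32 45 top [ 33.2 202.7] side [ 42.1 117.3]
6 -32 -45 top [ 88.4 193.9] side [ 69.7 139.3]
6 -132 45 top [ 48.5 262.8] side [  5.6 153. ]
6 -132 -45 top [101.6 254.3] side [ 31.9 176.9]
```

The ledge corners in the side view fit z ≈ 0, and the press ended on a hard stop after about 5–6 mm. I'll press once more, a little closer to the board, to confirm it's seated and not jammed.

```bash
python3 -c "
from h import *; from bench import r
print(go(r.read_state(),w(B,-.016,.0,.04),B['yaw']))"
```

```text
(array([-0.1438,  0.    ,  0.0961]), np.float64(0.0))
```

```bash
python3 jog.py '[[-0.05,0,0,0,0],[-0.1,0,0,0,0],[-0.144,0,0,0,0],[-0.144,0,0.04,0,0],[-0.144,0,0.08,0,0],[-0.144,0,0.1,0,0],[-0.144,0,0.108,0,0],[-0.144,0,0.113,0,0],[-0.144,0,0.113,0,0]]'; python3 jog.py '[[0,0,0.002,0,0],[0,0,0.004,0,0],[0,0,0.004,0,0]]'; python3 jog.py '[[0,0,0.002,0,0],[0,0,0.004,0,0],[0,0,0.004,0,0]]'
```

```text
time: 30.55
ee_pos: [0.61, 0.2125, 0.1526]
eef_rot: [-0.081, 0.997, -0.0, -0.0]
ft_force: [-1.1, -0.7, 1.4]
width: 0.0006
grip_force: 0.9
time: 30.85
ee_pos: [0.6103, 0.2126, 0.152]
eef_rot: [-0.081, 0.997, 0.001, 0.0]
ft_force: [-18.2, -5.8, 32.0]
width: 0.0003
grip_force: 16.5
time: 31.15
ee_pos: [0.6105, 0.2126, 0.1517]
eef_rot: [-0.081, 0.997, 0.002, 0.001]
ft_force: [-31.8, -9.1, 61.6]
width: 0.0003
grip_force: 31.6
```

```bash
python3 jog.py '[[0,0,-0.01,0,0],[0,0,-0.05,0,0],[0,0,-0.09,0,0],[0.04,0,-0.1,0,0],[0.08,0,-0.12,0,0],[0.12,0,-0.14,0,0],[0.15,0,-0.14,0,0],[0.15,0,-0.14,0,0],[0.15,0,-0.14,0,0],[0.15,0,-0.14,0,0]]'; python3 -c "
from bench import r
print(r.close_job())"
```

```text
time: 32.15
ee_pos: [0.4625, 0.1887, 0.284]
eef_rot: [-0.081, 0.997, -0.0, 0.0]
ft_force: [-0.5, -0.9, -0.1]
width: 0.0008
grip_force: 0.0
the job is handed in; nothing more can be done
None
```

The tray is off board A and hangs by both tabs in board B, pressed to a hard stop (about 5–6 mm of travel, confirmed by a second press); I let go, drew the arm clear and handed it in at about 32 s, and the hand-in gave no verdict.

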